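# Load the battery pack's main-fuse holder and screw its retaining ring down

### The arm

A 7-joint arm with a two-finger parallel gripper is mounted at the origin on the work surface. World frame = base frame: x ahead of the robot, y to its left, z up, the work surface at z = 0. Lengths are in m, angles in rad, forces in N, time in s.
With the tool pointing down it reaches from about 0.4 to 0.85 m from the base axis. Payload 10.4 kg.
Tool frame: the origin (TCP) lies between the finger pads; the fingertips stand 19 mm ahead of it and the grasp point (between the pads) is the TCP (manip.tip_reach is the z of the fingertips in the tool frame, in m); z points along the fingers, y is the direction in which the jaws open and shut (so a half turn about z gives the same grasp; the last joint's range is limited). The gripper opens to 85 mm and grips with 20 to 120 N. Pads are 22 mm wide; open, the fingers measure 114 mm over their backs; the gripper's body (76 mm by 85 mm) begins 54 mm behind the grasp point. The pads swing forward as they close: fully open they stand 13 mm farther back than shut.
Start: joints at [-1.21, 0.332, -0.065, 1.46, 0.022, 1.35, -0.088], TCP at [0.234, 0.58, 0.25] pointing down, gripper open.
Joint ranges: [-2.6, 2.6], [-0.5, 2.12], [-1.47, 1.34], [0.16, 2.42], [-1.27, 4.41], [0.06, 2.06], [-2.6, 2.6]. Speed limits (rad/s): [2.22, 2.22, 2.79, 2.79, 3.14, 3.14, 3.14].

### API

Orientations are given as a unit quaternion [x, y, z, w].
In Python, from workcell import sensors, cams, manip gives the robot as it stands.
- The arm moves only by the shell command python3 -m jog 'ROWS' [FORCE]. ROWS is JSON, a list of rows, each a list of 3 entries, a list of its own where there are three numbers: the shift along the world's x, y, z in m, then the turn, a rotation vector about the world's x, y, z in rad, then the opening in per cent of the stroke, from 0 (shut) to 100 (fully open). In form: [[[dx, dy, dz], [wx, wy, wz], grip], ...]. A call has 1 to 5 rows; each row shifts and turns the pose as measured when the row begins; what a row does not reach is not made up. A row lasts 1/8 s, in which the tool goes at most 62.5 mm and 10.7 degrees, less where a joint would pass 70% of its speed; a pose out of reach is approached as far as the arm can. A call with a gripper value outside its range is refused whole. The fingers move at their own pace and stop on an object; FORCE is the grip in N (left out, the last holds). Time passes only in rows, so rows that do not move let the fingers close. It gives the time, the measured TCP pose, the force and the opening at its end, in the units of the state.
- sensors.get_obs(): the state, without advancing time (a new reading comes with each control period).
- cams.camera(name): name is "side" or "top"; returns (picture, depth): 400x640x3 uint8, red, green, blue; 400x640 float32, m along the optical axis (not along the pixel's ray), 0 where there is no reading.
- cams.camera_model(name): a dict with "intrinsics" (3x3 intrinsics, pixels), "k1" (the pictures are not rectified: a ray, as slopes to the right and down, at radius r is drawn at 1 + k1 r^2 times it, then the intrinsics apply), "view" (4x4, takes a point from world to camera coordinates). Camera axes: x right, y down, z forward; pixel columns grow to the right and rows downward; lengths in m; the calibration is good to about 2 mm. A picture is of the moment at which its call begins. camera_model takes no time and is no camera call.
- manip.hand_in(): hands the job in, once; it reports no verdict.
The state is a dict: "clock": time; "joint_pos": joint angles; "joint_velocities": joint speeds; "tau": joint torques, N m; "position": TCP position; "ee_rot": TCP orientation; "ft_force": force on the tool from outside, world axes, zero at the start; "torque": the same for the moment, N m; "grip_width": opening from 0.0 (shut) to 1.0 (fully open).
Only numpy, scipy, OpenCV 4.12 (cv2) and the standard library are available. Lean on these libraries where they do the work, as an engineer would, in place of code of your own. Each camera call takes 0.05 s, during which the arm holds its last target.

### The job

Load the main-fuse holder: lower the thick ceramic fuse into the barrel without letting it fall, lay the copper contact plate on top of it, then set the aluminium retaining ring on them with its pins in the barrel's slots, press it down against the spring and turn it clockwise (seen from above) under the rim until it stops, so that it stays clamped when you let go. Leave the other things on the bench where they are.

Things in the scene. Friction and masses are not known exactly. Their poses are not given: they have to be found in the camera images.
- holder: Fuse holder, fixed: grey upright barrel (bore 64 mm, outside 92, rim 103 mm up) on a 124 x 104 x 8 mm steel foot. Origin on the barrel's axis, under the foot. Two 40 mm wide slots run the whole height of the wall, at its +x and -x sides, so fingers gripping a 60 mm part along x can go down into the barrel with it.
- holder_floor (a point): On the axis, 28 mm above the holder's origin: the highest the barrel's floor can be. The floor is a sprung copper disc; its rest height is 0 to 3 mm below this, set differently each time and not measured. It bears the parts' weight unmoved, gives at about 6 N, then sinks 1 mm per newton, at most 11 mm.
- holder_mouth (a point): Centre of the barrel's rim, 103 mm above the holder's origin; x towards a slot. Its edge is bevelled 5 mm. Under the lip (inner radius 32 mm) a groove for the ring's pins leaves each slot clockwise (from above). 38 degrees from a slot's middle the pins come under the lip: its underside is 93.5 mm above the origin there and falls evenly by 7.5 mm over the next 67 degrees.
- holder_stop (a point): Middle of the ring's underside when fully down: on the axis, 77 mm above the holder's origin. Past the slope the groove is level up to a hard stop, about 114 degrees from the slots' middle. Friction and the spring keep the ring where it is left under the lip. Anticlockwise the grooves are blocked.
- fuse_center (a point): Centre of the main fuse: an upright round drum 60 mm in diameter, 40 mm high, white ceramic with a steel cap at each end, about 200 g; either end may be down. z along its axis.
- plate_center (a point): Centre of the contact plate: a plain copper disc 60 mm in diameter, 18 mm thick, lying flat, about 140 g; either face may be up. z along its axis.
- ring_grip (a point): Middle of the retaining ring's grip bar, 52 mm above its underside. Aluminium ring 60 mm outside, 40 inside, 12 high, 120 g; two 8 mm thick steel pins at +x and -x reach 39 mm from the axis, tops 9 mm above the underside. The bar (60 mm along x, 16 thick along y, 28 high) bridges it on posts, 38 to 66 mm above the underside: grip it across y. A half turn makes no difference.
- contactor: Black contactor, a can 54 mm in diameter and 55 mm high with two brass studs, on an ear plate 76 mm long (x). Origin under its centre. Leave it alone.
- tape: Roll of black tape lying flat, 66 mm across, 19 mm high. Leave it alone.
- meter: Grey multimeter lying face up, 160 x 78 x 42 mm, long side along x. Origin under its centre. Leave it alone.
- driver: Screwdriver lying along x. Leave it alone.
- pliers: Pliers lying along x, about 135 mm long, 60 mm wide. Leave them alone.
- slimfuse: Slim fuse link with flat end blades, 128 mm long (x), 25 mm thick, lying. Not the fuse wanted here. Leave it alone.
- jar: Closed jar 60 mm in diameter and 70 mm high. Leave it alone.
Mind the look-alikes: they are no part of the job. What is shaped like the part that bears ring_grip but green is not meant. There is more than one size of the part that bears fuse_center; the job needs the smaller.

How it is judged:
On the way, in this order (a step that is already met when the one before it is completed fails the run):
1. the fuse stands on the barrel's floor (z of fuse_center in the frame of holder below 0.0505 m and horizontal distance between fuse_center and holder below 0.006 m), for 0.2 s.
2. the contact plate lies on the fuse, in the barrel (all of step 1 and z of plate_center in the frame of holder between 0.07 and 0.0795 m and horizontal distance between plate_center and holder below 0.006 m), for 0.2 s.
3. the ring sits on the plate with its pins down in the slots (z of ring_grip in the frame of holder below 0.1405 m and horizontal distance between ring_grip and holder below 0.006 m), for 0.1 s.
At the end, for the whole second after the job is handed in: Fuse on the sprung floor, plate on it, both within 6 mm of the barrel axis; ring screwed down to within 1.7 mm of full depth (about 92 degrees or more from the slots), upright within 0.08 rad, clamping the plate with over 4 N by itself; all at rest, let go (horizontal distance between each of fuse_center, plate_center, ring_grip and holder below 0.006 m and z of fuse_center in the frame of holder between 0.036 and 0.0415 m and z of plate_center in the frame of holder between 0.065 and 0.0705 m and z of ring_grip in the frame of holder between 0.127 and 0.1307 m and angle between ring_grip's own z axis and vertical below 0.08 rad and angle between the x axis of ring_grip and the y axis of holder, either way round below 0.5 rad and contact force between ring and plate above 4 N and linear speed of ring below 0.02 m/s); the robot touches nothing.
It fails at once if the fuse is let fall (faster than 0.8 m/s with no finger on it) (linear speed of fuse above 0.8 m/s and contact force between the fingers and fuse below 0.1 N).
It fails at once if another thing on the bench is pushed more than 40 mm away (distance of any of contactor, tape, meter, driver, pliers, slimfuse, jar from where it was at the start of the episode above 0.04 m).
It also fails if it takes over 72 s, if anything falls off the work surface, if the arm or the gripper's body presses on something with over 40 N, if the wrist force passes 120 N, or if a joint passes its speed limit or range.

## Working session

There is one attempt and no reset: what is moved stays moved. The work goes in short steps, Python scripts to look and compute and a shell command to move; the robot and the scene stay as the last step left them, time stands still between calls to the robot, and variables do not carry over. Pictures are saved under pics/ and viewed, and the job is handed in when it is done.

```bash
ls; mkdir -p pics
cat > h.py <<'E'
import numpy as np, cv2
from workcell import sensors, cams, manip
E
python3 - <<'E'
from h import *
for n in("side","top"):
    p,d=cams.camera(n); np.savez(f"pics/{n}0.npz",p=p,d=d); cv2.imwrite(f"pics/{n}0.png",p[:,:,::-1])
    m=cams.camera_model(n); print(n,m)
o=sensors.get_obs(); print({k:np.round(v,3) for k,v in o.items()})
E
```

```text
pics
side {'intrinsics': array([[436.29529232,   0.        , 313.53380447],
       [  0.        , 436.29529232, 204.95550856],
       [  0.        ,   0.        ,   1.        ]]), 'k1': -0.04760998085562193, 'view': array([[ 0.70252878, -0.71153136,  0.01328291, -0.35858713],
       [-0.3641219 , -0.37542628, -0.8523323 ,  0.26347184],
       [ 0.61144791,  0.59395138, -0.52283192,  1.05187947],
       [ 0.        ,  0.        ,  0.        ,  1.        ]])}
top {'intrinsics': array([[399.79194258,   0.        , 320.45851069],
       [  0.        , 399.79194258, 195.62057074],
       [  0.        ,   0.        ,   1.        ]]), 'k1': 0.003081339843054522, 'view': array([[ 0.00891218, -0.99990918,  0.01010922, -0.00886566],
       [-0.98602085, -0.01046964, -0.16629274,  0.54840631],
       [ 0.16638348, -0.00848587, -0.98602461,  0.97512197],
       [ 0.        ,  0.        ,  0.        ,  1.        ]])}
{'clock': np.float64(0.1), 'joint_pos': array([-1.21 ,  0.333, -0.065,  1.461,  0.022,  1.35 , -0.088]), 'joint_velocities': array([-0.   , -0.001, -0.   , -0.004,  0.001, -0.002,  0.001]), 'tau': array([ 3.0000e-03, -6.2675e+01,  5.0000e-02, -3.9243e+01,  1.6000e-02,
        7.0000e-03, -0.0000e+00]), 'position': array([0.234, 0.579, 0.25 ]), 'ee_rot': array([ 0.191,  0.982, -0.001, -0.   ]), 'ft_force': array([-0.452,  0.628, -0.677]), 'torque': array([-0.027,  0.011, -0.011]), 'grip_width': np.float64(0.999)}
```

View pics/top0.png

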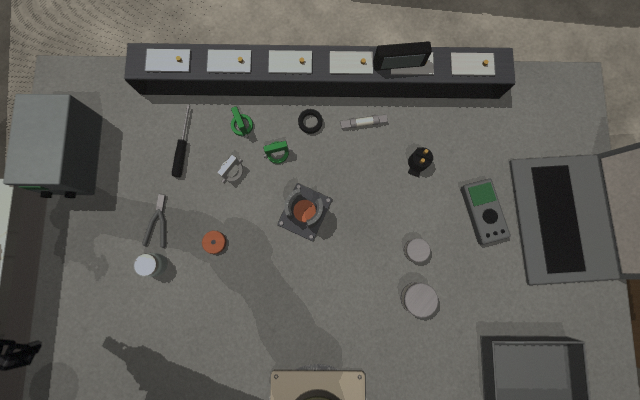

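View pics/side0.png

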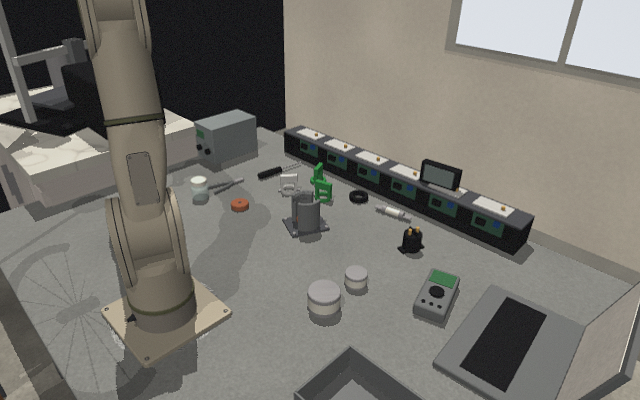

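Two views show everything. Candidates (top-view pixels):
- Rings: (230,168) grey aluminium, (241,122) green, (276,150) green. The aluminium one fits.
- Drums: (418,250) small, (421,300) large. The small one fits.
- Plate: (213,243), copper.

I'll confirm these in enlarged crops.

Run:
```python
from h import *
p=np.load("pics/top0.npz")["p"][:,:,::-1]; s=np.load("pics/side0.npz")["p"][:,:,::-1]
f=lambda im,x,y,w,h:cv2.resize(im[y:y+h,x:x+w],(400,300),interpolation=cv2.INTER_CUBIC)
cv2.imwrite("pics/crop1.png",np.vstack([np.hstack([f(p,190,95,160,120),f(p,360,220,133,100)]),np.hstack([f(s,220,150,133,100),f(s,290,240,120,90)])]))
cv2.imwrite("pics/crop2.png",cv2.resize(p[175:260,190:340],(750,425),interpolation=cv2.INTER_CUBIC))
```

```text
(no output)
```

View pics/crop1.png

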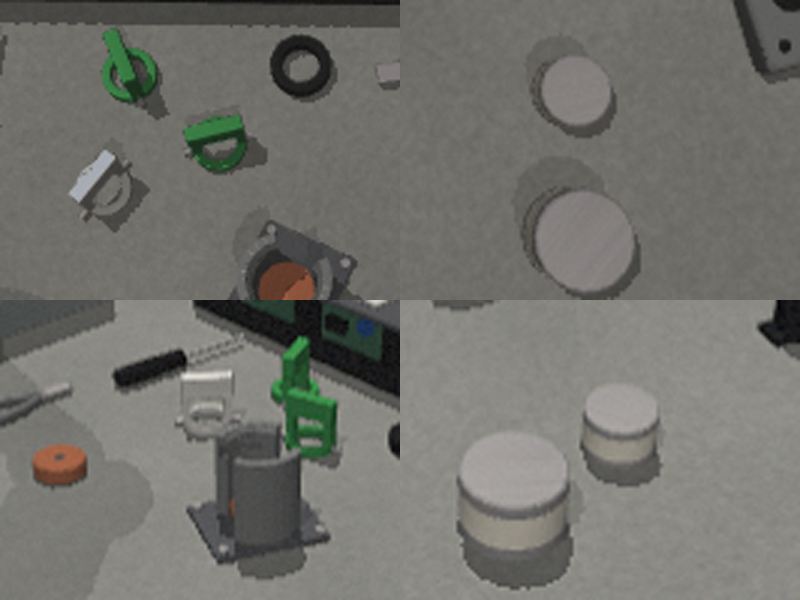

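View pics/crop2.png

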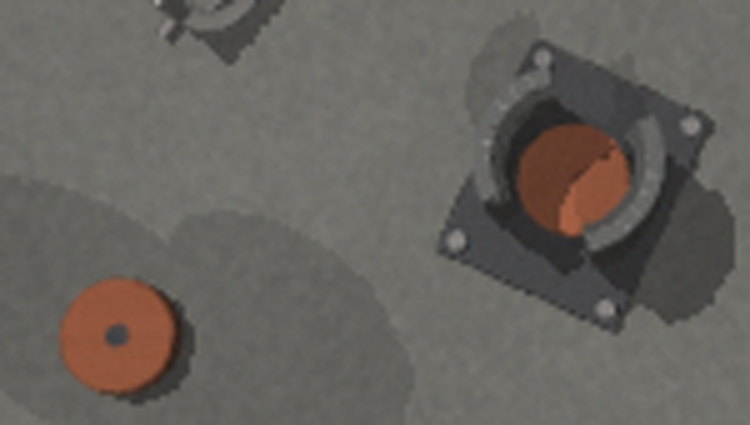

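```bash
cat >> h.py <<'E'
def undist(n,uv):
    m=cams.camera_model(n);K=m["intrinsics"];k=m["k1"]
    uv=np.asarray(uv,float).reshape(-1,2)
    q=cv2.undistortPoints(uv.reshape(-1,1,2),K,np.array([k,0,0,0,0.]),None,None) .reshape(-1,2)
    return q
def ray(n,uv):
    V=cams.camera_model(n)["view"];R,t=V[:3,:3],V[:3,3]
    q=undist(n,uv);d=np.c_[q,np.ones(len(q))]@R
    return -R.T@t,d
def onplane(n,uv,z):
    c,d=ray(n,uv);s=(z-c[2])/d[:,2];return c+d*s[:,None]
def tri(uvs):  # dict name->uv
    A=np.zeros((3,3));b=np.zeros(3);rs=[]
    for n,uv in uvs.items():
        c,d=ray(n,uv);d=d[0]/np.linalg.norm(d[0]);P=np.eye(3)-np.outer(d,d);A+=P;b+=P@c;rs.append((P,c))
    x=np.linalg.solve(A,b);return x,[np.linalg.norm(P@(x-c)) for P,c in rs]
def cloud(n,dep):
    V=cams.camera_model(n)["view"];R,t=V[:3,:3],V[:3,3]
    h,w=dep.shape;vv,uu=np.mgrid[:h,:w]
    q=undist(n,np.c_[uu.ravel(),vv.ravel()])
    X=np.c_[q,np.ones(len(q))]*dep.ravel()[:,None]
    W=(X-t)@R; W[dep.ravel()==0]=np.nan
    return W.reshape(h,w,3)
def proj(n,X):
    m=cams.camera_model(n);V=m["view"]
    rv=cv2.Rodrigues(V[:3,:3])[0]
    return cv2.projectPoints(np.asarray(X,float).reshape(-1,1,3),rv,V[:3,3],m["intrinsics"],np.array([m["k1"],0,0,0,0]))[0].reshape(-1,2)
def load(n,tag):
    z=np.load(f"pics/{n}{tag}.npz");return z["p"],z["d"]
def snap(tag,names=("side","top")):
    for n in names:
        p,d=cams.camera(n);np.savez(f"pics/{n}{tag}.npz",p=p,d=d);cv2.imwrite(f"pics/{n}{tag}.png",p[:,:,::-1])
def circ(P):
    A=np.c_[2*P[:,:2],np.ones(len(P))];s=np.linalg.lstsq(A,(P[:,:2]**2).sum(1),rcond=None)[0]
    return s[:2],np.sqrt(s[2]+s[0]**2+s[1]**2)
E
python3 - <<'E'
from h import *
C={n:cloud(n,load(n,"0")[1]) for n in("side","top")}
for nm,u,v,r in(("fuse",418,250,18),("plate",213,243,17),("ring",230,168,22),("holder",304,211,35)):
    c0=onplane("top",[[u,v]],.03)[0]
    for n in C:
        W=C[n].reshape(-1,3);near=np.hypot(W[:,0]-c0[0],W[:,1]-c0[1])<.075
        z=W[near,2]
        h=np.histogram(z,bins=np.arange(-.01,.13,.004))
        print(nm,n,c0.round(3),[(round(b,3),int(k)) for k,b in zip(*h) if k>3])
E
```

```text
fuse side [ 0.414 -0.253  0.03 ] [(np.float64(-0.006), 40), (np.float64(-0.002), 827), (np.float64(0.002), 191), (np.float64(0.006), 30), (np.float64(0.01), 24), (np.float64(0.014), 28), (np.float64(0.018), 22), (np.float64(0.022), 30), (np.float64(0.026), 26), (np.float64(0.03), 23), (np.float64(0.034), 33), (np.float64(0.038), 231), (np.float64(0.042), 39)]
fuse top [ 0.414 -0.253  0.03 ] [(np.float64(-0.006), 390), (np.float64(-0.002), 1449), (np.float64(0.002), 247), (np.float64(0.006), 15), (np.float64(0.01), 5), (np.float64(0.014), 9), (np.float64(0.018), 8), (np.float64(0.022), 7), (np.float64(0.03), 9), (np.float64(0.034), 78), (np.float64(0.038), 323), (np.float64(0.042), 43)]
plate side [0.426 0.268 0.03 ] [(np.float64(-0.006), 13), (np.float64(-0.002), 369), (np.float64(0.002), 251), (np.float64(0.006), 24), (np.float64(0.01), 17), (np.float64(0.014), 32), (np.float64(0.018), 108), (np.float64(0.022), 8)]
plate top [0.426 0.268 0.03 ] [(np.float64(-0.006), 449), (np.float64(-0.002), 1494), (np.float64(0.002), 216), (np.float64(0.006), 8), (np.float64(0.01), 22), (np.float6
[... 1731 characters left out ...]
3 ] [(np.float64(-0.006), 129), (np.float64(-0.002), 440), (np.float64(0.002), 239), (np.float64(0.006), 644), (np.float64(0.01), 137), (np.float64(0.014), 18), (np.float64(0.018), 12), (np.float64(0.022), 190), (np.float64(0.026), 189), (np.float64(0.03), 10), (np.float64(0.034), 7), (np.float64(0.038), 9), (np.float64(0.042), 8), (np.float64(0.046), 4), (np.float64(0.05), 10), (np.float64(0.054), 4), (np.float64(0.058), 12), (np.float64(0.062), 12), (np.float64(0.066), 6), (np.float64(0.07), 8), (np.float64(0.074), 15), (np.float64(0.078), 4), (np.float64(0.082), 7), (np.float64(0.086), 6), (np.float64(0.09), 12), (np.float64(0.094), 34), (np.float64(0.098), 148), (np.float64(0.102), 176)]
```

```bash
cat >> h.py <<'E'
def topmask(n,C,xy,r,z0,z1):
    M=(np.hypot(C[...,0]-xy[0],C[...,1]-xy[1])<r)&(C[...,2]>z0)&(C[...,2]<z1)
    return M.astype(np.uint8)
def cont(M):
    cs,_=cv2.findContours(M,cv2.RETR_EXTERNAL,cv2.CHAIN_APPROX_NONE);return max(cs,key=cv2.contourArea)
E
python3 - <<'E'
from h import *
C={n:cloud(n,load(n,"0")[1]) for n in("side","top")}
for nm,xy,z in(("fuse",(.414,-.253),.040),("plate",(.426,.268),.018)):
    uv={}
    for n in C:
        M=topmask(n,C[n],xy,.05,z-.006,z+.006); c=cont(M); P=onplane(n,c.reshape(-1,2),z); e=cv2.fitEllipse(c); uv[n]=e[0]
        print(nm,n,"circ",*circ(P),"ell",np.round(e[0],2),onplane(n,[e[0]],z)[0].round(4),M.sum())
    print(" tri",tri(uv))
for n in C:
    M=topmask(n,C[n],(.511,.04),.055,.097,.109);v,u=np.nonzero(M)
    P=onplane(n,np.c_[u,v],.103); c,r=circ(P); th=np.degrees(np.arctan2(*(P[:,:2]-c).T[::-1]))
    print("holder",n,c,r,len(P),np.histogram(th,bins=np.arange(-180,181,10))[0])
    if n=="top":
        # foot
        M=topmask(n,C[n],c,.095,.004,.0125)|topmask(n,C[n],c,.048,.0,.2)
        cv2.imwrite("pics/foot.png",M*255)
        k=cont(M);P=onplane(n,k.reshape(-1,2),.008)[:,:2].astype(np.float32)
        print("foot",cv2.minAreaRect(P))
    M=topmask(n,C[n],(.625,.225),.06,.055,.075);k=cont(M);P=onplane(n,k.reshape(-1,2),.066)[:,:2].astype(np.float32)
    print("bar",n,cv2.minAreaRect(P),M.sum(),cv2.fitEllipse(k))
E
```

```text
fuse side circ [ 0.40955535 -0.25356438] 0.030228280850006107 ell [355.95 272.71] [ 0.409 -0.254  0.04 ] 303
fuse top circ [ 0.41457347 -0.25014786] 0.02870850529169687 ell [417.91 249.54] [ 0.4144 -0.2501  0.04  ] 444
 tri (array([ 0.4141651 , -0.25091431,  0.03518604]), [np.float64(0.0006086635878944074), np.float64(0.0006086635878943851)])
plate side circ [0.42675831 0.26838447] 0.03100575765499109 ell [239.22 202.66] [0.4264 0.2679 0.018 ] 157
plate top circ [0.43065818 0.27071226] 0.028770764900864953 ell [213.14 241.61] [0.4305 0.2707 0.018 ] 428
 tri (array([0.43013899, 0.27208175, 0.01454901]), [np.float64(0.0007269294654764567), np.float64(0.0007269294654763854)])
holder side [0.50796265 0.03449882] 0.04139344195244283 180 [1 6 8 9 9 9 7 9 8 7 6 5 3 0 0 0 0 0 2 6 8 9 7 9 8 9 9 8 8 7 3 0 0 0 0 0]
bar side ((0.6130193471908569, 0.2268519103527069), (0.04056675359606743, 0.060626789927482605), 55.56989288330078) 84 ((288.2099914550781, 175.77685546875), (5.015170574188232, 20.129985809326172), 86.4813461303711)
holder top [0.51238209 0.03811038] 0.039954648598897254 338 [ 0 10 15 17 14 17 16 17 17 16 15 14  0  0  0  0  0  0  0 12 16 17 17 17
 16 14 17 14 15 15  0  0  0  0  0  0]
foot ((0.514093816280365, 0.04143837094306946), (0.11092754453420639, 0.12380401045084), 65.94624328613281)
bar top ((0.6206024885177612, 0.23370273411273956), (0.01897137425839901, 0.05961504578590393), 53.56391143798828) 171 ((226.91226196289062, 165.19187927246094), (7.364050388336182, 29.3515567779541), 39.47235870361328)
```

Run:
```python
from h import *
p=load("top","0")[0][:,:,::-1]
f=lambda im,x,y,w,h:cv2.resize(im[y:y+h,x:x+w],(750,562),interpolation=cv2.INTER_CUBIC)
cv2.imwrite("pics/c3.png",f(p,205,145,60,45));
cv2.imwrite("pics/c4.png",f(p,265,180,80,60))
```

```text
(no output)
```

View pics/c3.png

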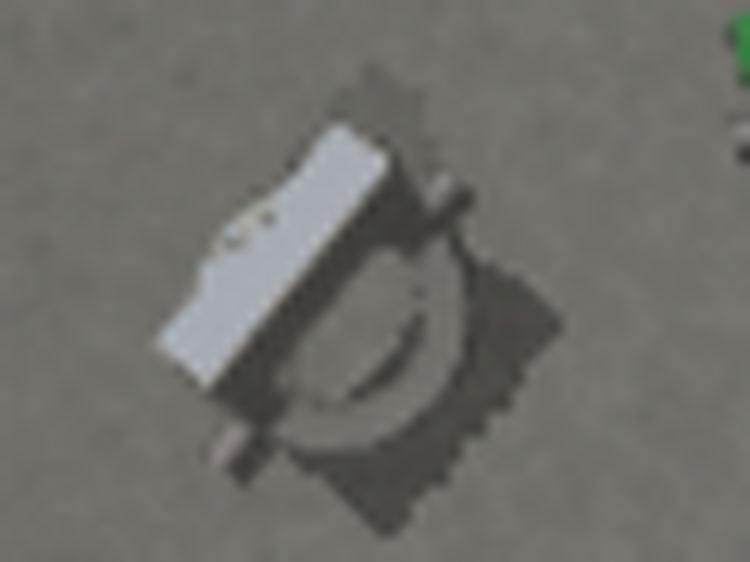

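View pics/c4.png

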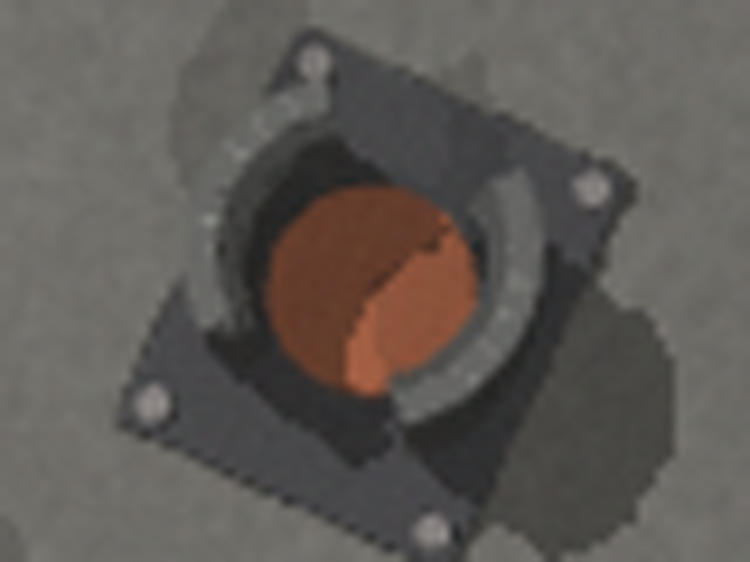

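The crops confirm the targets: small drum at top (418,250), hole-marked copper disc at (213,242), and aluminium ring with its bar at (227,165). The barrel is at (304,211) with slots at about -25°. Next I'll get the holder pose from the foot screws.

```bash
python3 - <<'E'
from h import *
uv=(np.array([[313,60],[593,188],[432,530],[152,402]])+.5)/9.375-.5+[265,180]
P=onplane("top",uv,.009);print(P.round(4),P.mean(0))
for a,b in((0,1),(3,2),(0,3),(1,2)):
    d=P[b]-P[a];print(np.hypot(d[0],d[1]),np.degrees(np.arctan2(d[1],d[0])))
uv=(np.array([[340,122],[390,160],[207,387],[157,345]])+.5)/12.5-.5+[205,145]
P=onplane("top",uv,.066);print(P.round(4),P.mean(0))
for a,b in((0,1),(3,2),(0,3),(1,2)):
    d=P[b]-P[a];print(np.hypot(d[0],d[1]),np.degrees(np.arctan2(d[1],d[0])))
# copper floor centre
p=load("top","0")[0].astype(int); C=cloud("top",load("top","0")[1])
M=((p[...,0]-p[...,2]>30)).astype(np.uint8); M[:190]=0;M[235:]=0;M[:,:280]=0;M[:,330:]=0
k=cont(M);c,r=circ(onplane("top",k.reshape(-1,2),.027));print("floor",c,r,np.nanmedian(C[M>0][:,2]))
# gap edges angles
M=topmask("top",C,(.5124,.0381),.055,.097,.109);v,u=np.nonzero(M);P=onplane("top",np.c_[u,v],.103)[:,:2]-[.5124,.0381]
t=np.sort(np.degrees(np.arctan2(P[:,1],P[:,0])));d=np.diff(np.r_[t,t[0]+360]);i=np.argsort(d)[-2:];print([(t[j],d[j],t[j]+d[j]/2) for j in i])
for n in("top","side"):
    C=cloud(n,load(n,"0")[1]);a=(abs(C[...,0]-.45)<.12)&(abs(C[...,1]+.1)<.05);print(n,"table z",np.nanmedian(C[a][:,2]))
E
python3 -m jog '[[[0.04,-0.047,0],[0,0,-0.1],100],[[0.04,-0.047,0],[0,0,-0.1],100],[[0.04,-0.047,0],[0,0,-0.1],100],[[0.04,-0.047,0],[0,0,-0.1],100],[[0.02,-0.057,0],[0,0,-0.1],100]]' 40
```

```text
[[ 0.5801  0.0562  0.009 ]
 [ 0.5442 -0.0234  0.009 ]
 [ 0.4476  0.0208  0.009 ]
 [ 0.4825  0.0993  0.009 ]] [0.51361451 0.0382536  0.009     ]
0.0873077488930577 -114.27512037766452
0.08594400829043514 -113.92664724755029
0.10672556541615179 156.17432362480204
0.10620088664702321 155.43993748642265
[[0.6492 0.2231 0.066 ]
 [0.6413 0.2126 0.066 ]
 [0.5938 0.2473 0.066 ]
 [0.6023 0.2578 0.066 ]] [0.62166508 0.23516584 0.066     ]
0.013095507062739166 -126.77430242504362
0.013528733959298244 -129.1763520088921
0.0582804259664074 143.46957042392998
0.05885071335733578 143.87742765105608
floor [0.51304216 0.03823903] 0.027411558186373215 0.025936867237839743
[(np.float64(-61.151848499415024), np.float64(73.78034725557815), np.float64(-24.26167487162595)), (np.float64(119.30932230922583), np.float64(74.27534669616615), np.float64(156.44699565730892))]
top table z -0.0003418265672533036
side table z 0.0010212814735787537
clock: 0.72
position: [0.4129, 0.3308, 0.2468]
ee_rot: [0.43, 0.903, -0.002, -0.002]
ft_force: [1.7, -0.4, 0.4]
grip_width: 0.999
```

```bash
python3 -m jog '[[[0.01,-0.06,0],[0,0,-0.12],100],[[0.01,-0.06,0],[0,0,-0.12],100],[[0.01,-0.06,0],[0,0,-0.12],100],[[0,-0.06,0],[0,0,-0.12],100],[[0,-0.06,0],[0,0,-0.12],100]]'
python3 -m jog '[[[0,-0.06,0],[0,0,-0.12],100],[[0,-0.06,0],[0,0,-0.12],100],[[-0.01,-0.06,-0.02],[0,0,-0.12],100],[[-0.01,-0.05,-0.02],[0,0,-0.12],100],[[-0.01,-0.04,-0.03],[0,0,-0.05],100]]'
python3 - <<'E'
from h import *
snap("1");o=sensors.get_obs();print(o["position"],o["ee_rot"],o["joint_pos"].round(2))
E
```

```text
clock: 1.35
position: [0.4428, 0.0217, 0.2456]
ee_rot: [0.686, 0.728, -0.001, -0.003]
ft_force: [2.2, 0.1, 0.1]
grip_width: 0.998
clock: 1.98
position: [0.4116, -0.2555, 0.1768]
ee_rot: [0.858, 0.514, 0.002, -0.001]
ft_force: [0.8, 1.2, -0.6]
grip_width: 0.998
[ 0.4083771  -0.25707453  0.17435763] [ 0.85908933  0.51181857 -0.00086804 -0.002555  ] [-0.29  0.08  0.8   1.96 -0.06  1.14  0.04]
```

View pics/side1.png

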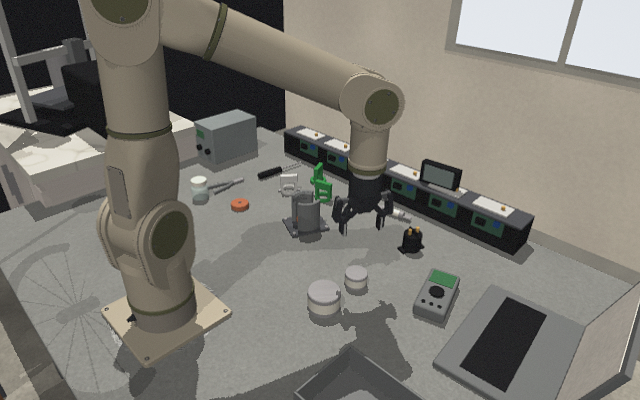

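View pics/top1.png

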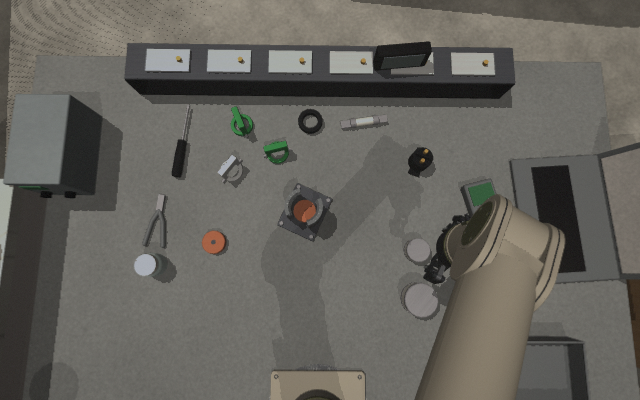

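Run:
```python
from h import *
from scipy.spatial.transform import Rotation as R
o=sensors.get_obs();p=o["position"];Q=R.from_quat(o["ee_rot"]).as_matrix();print(Q.round(3),o["grip_width"])
for y in(-.057,-.0425,.0425,.057):
  for z in (.006,.019): print(y,z,proj("side",p+Q@[0,y,z]).round(1))
s=load("side","1")[0][:,:,::-1];cv2.imwrite("pics/c5.png",cv2.resize(s[165:255,310:430],(800,600),interpolation=cv2.INTER_CUBIC))
```

```text
[[ 0.476  0.879 -0.004]
 [ 0.879 -0.476  0.004]
 [ 0.001 -0.005 -1.   ]] 1.000268371405519
-0.057 0.006 [[338.1 236.5]]
-0.057 0.019 [[337.8 240.9]]
-0.0425 0.006 [[343.8 235.5]]
-0.0425 0.019 [[343.5 239.9]]
0.0425 0.006 [[376.2 230.2]]
0.0425 0.019 [[375.7 234.5]]
0.057 0.006 [[381.6 229.3]]
0.057 0.019 [[381.  233.6]]
```

View pics/c5.png

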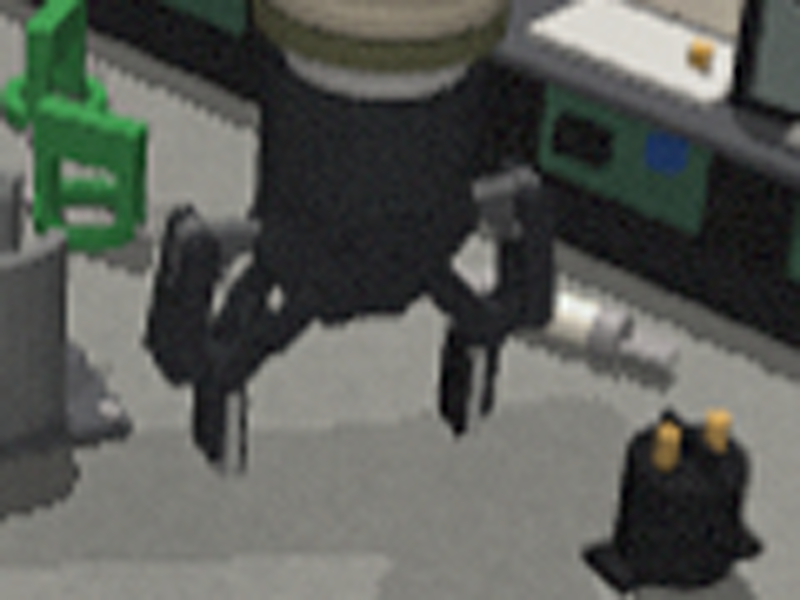

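```bash
python3 -m jog '[[[0.0055,0.0063,-0.04],[0,0,0.073],100],[[0,0,-0.04],[0,0,0],100],[[0,0,-0.03],[0,0,0],100],[[0,0,0],[0,0,0],100]]'
python3 - <<'E'
from h import *
from scipy.spatial.transform import Rotation as R
snap("2");o=sensors.get_obs();print(o["position"],R.from_quat(o["ee_rot"]).as_matrix().round(3))
a=load("side","2")[0][:,:,::-1];b=load("top","2")[0][:,:,::-1]
cv2.imwrite("pics/c6.png",np.hstack([cv2.resize(a[220:310,300:420],(400,300)),cv2.resize(b[210:300,360:480],(400,300))]))
E
```

```text
clock: 2.58
position: [0.4146, -0.2492, 0.0618]
ee_rot: [0.839, 0.544, -0.001, -0.003]
ft_force: [-0.6, -0.1, -0.0]
grip_width: 1.003
[ 0.41610652 -0.2500656   0.0639298 ] [[ 0.407  0.913 -0.   ]
 [ 0.913 -0.407  0.003]
 [ 0.003 -0.001 -1.   ]]
```

View pics/c6.png

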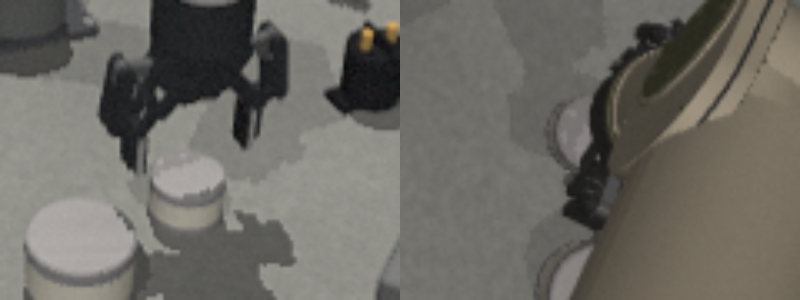

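```bash
python3 -m jog '[[[-0.001,-0.0005,-0.018],[0,0,0],100],[[0,0,-0.016],[0,0,0],100],[[0,0,0],[0,0,0],100],[[0,0,0],[0,0,0],100]]'
python3 - <<'E'
from h import *
for i in range(3):
    o=sensors.get_obs();print(o["position"],o["ft_force"])
E
```

```text
clock: 3.18
position: [0.417, -0.2508, 0.0303]
ee_rot: [0.839, 0.545, 0.003, 0.0]
ft_force: [-0.0, 0.7, 0.8]
grip_width: 0.996
[ 0.41695696 -0.25078988  0.03026863] [-0.01491858  0.66025633  0.79552411]
[ 0.41695696 -0.25078988  0.03026863] [-0.01491858  0.66025633  0.79552411]
[ 0.41695696 -0.25078988  0.03026863] [-0.01491858  0.66025633  0.79552411]
```

```bash
python3 -m jog '[[[-0.003,0,-0.001],[0,0,0],100],[[0,0,0],[0,0,0],60],[[0,0,0],[0,0,0],50],[[0,0,0],[0,0,0],50],[[0,0,0],[0,0,0],50]]' 40
python3 -m jog '[[[0,0,0],[0,0,0],50],[[0,0,0],[0,0,0],50]]' 40
python3 - <<'E'
from h import *
snap("3");a=load("side","3")[0][:,:,::-1]
cv2.imwrite("pics/c7.png",cv2.resize(a[230:310,310:416],(800,600)))
E
```

```text
clock: 3.8
position: [0.414, -0.2509, 0.0302]
ee_rot: [0.839, 0.545, 0.003, 0.0]
ft_force: [0.2, -1.0, -1.6]
grip_width: 0.684
clock: 4.05
position: [0.4141, -0.2509, 0.0302]
ee_rot: [0.839, 0.545, 0.003, 0.0]
ft_force: [-0.1, -0.4, -0.8]
grip_width: 0.679
```

View pics/c7.png

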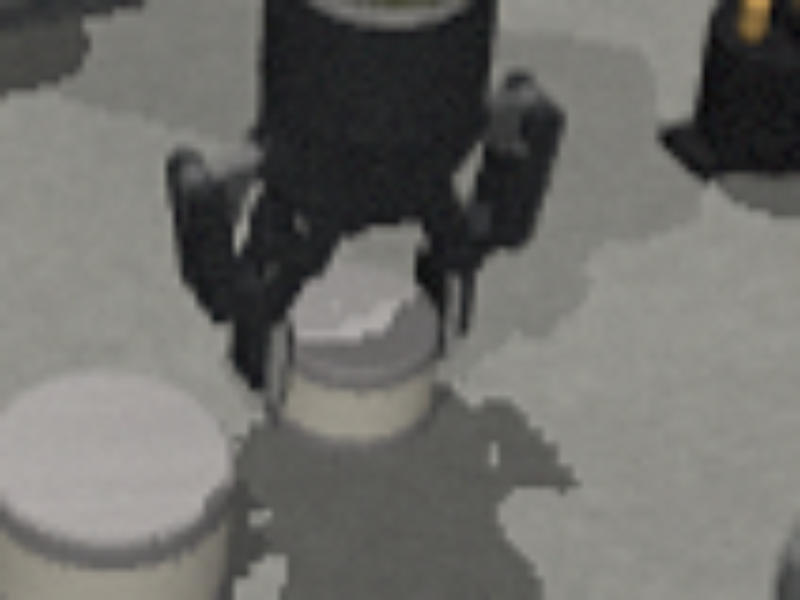

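```bash
python3 -m jog '[[[0,0,0.02],[0,0,0],50],[[0,0,0.05],[0,0,0],50],[[0,0,0.05],[0,0,0],50],[[0,0,0.03],[0,0,0],50],[[0,0,0],[0,0,0],50]]' 60
python3 -m jog '[[[0.02,0.05,0],[0,0,0],50],[[0.02,0.055,0],[0,0,0],50],[[0.02,0.055,0],[0,0,0],50],[[0.02,0.055,0],[0,0,0],50],[[0.02,0.05,0],[0,0,0],50]]'
python3 -m jog '[[[0,0.02,0],[0,0,0],50],[[0,0,0],[0,0,0],50]]'
python3 - <<'E'
from h import *
from scipy.spatial.transform import Rotation as R
snap("4");o=sensors.get_obs();print(o["position"],R.from_quat(o["ee_rot"]).as_matrix().round(3))
a=load("side","4")[0][:,:,::-1];b=load("top","4")[0][:,:,::-1]
cv2.imwrite("pics/c8.png",np.hstack([cv2.resize(a[130:250,240:360],(400,400)),cv2.resize(b[150:270,240:360],(400,400))]))
E
```

```text
clock: 4.78
position: [0.4125, -0.2505, 0.1836]
ee_rot: [0.839, 0.544, 0.002, -0.001]
ft_force: [0.2, 0.4, -2.2]
grip_width: 0.678
clock: 5.4
position: [0.5102, 0.0188, 0.1775]
ee_rot: [0.841, 0.541, -0.0, -0.002]
ft_force: [1.4, -0.2, -1.6]
grip_width: 0.678
clock: 5.65
position: [0.5093, 0.0438, 0.1735]
ee_rot: [0.839, 0.544, -0.003, -0.003]
ft_force: [-0.3, -0.9, -2.2]
grip_width: 0.677
[0.50943417 0.0416928  0.1740937 ] [[ 0.412  0.911 -0.007]
 [ 0.911 -0.412  0.002]
 [-0.001 -0.007 -1.   ]]
```

View pics/c8.png

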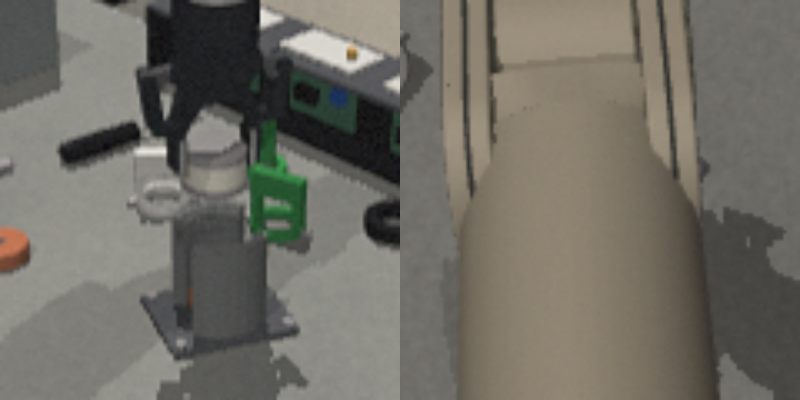

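```bash
cat >> h.py <<'E'
from scipy.optimize import least_squares
def cylfit(P,r,c0):
    f=lambda c:np.hypot(P[:,0]-c[0],P[:,1]-c[1])-r
    s=least_squares(f,c0,loss="soft_l1",f_scale=.002);return s.x,np.std(f(s.x)),len(P)
E
python3 - <<'E'
from h import *
for t in("0","4"):
    p,d=load("side",t);C=cloud("side",d);W=C.reshape(-1,3)
    rr=np.hypot(W[:,0]-.51,W[:,1]-.036)
    m=(rr<.056)&(rr>.038)&(W[:,2]>.015)&(W[:,2]<.095)&((W[:,0]-.51)*.61+(W[:,1]-.036)*.59<-.012)
    print("barrel",t,cylfit(W[m],.046,[.51,.036]))
p,d=load("side","4");C=cloud("side",d)
v=p.astype(int).min(2)
for lo,hi in((.148,.178),(.148,.162),(.162,.178)):
  m=(np.hypot(C[...,0]-.51,C[...,1]-.042)<.04)&(C[...,2]>lo)&(C[...,2]<hi)&(v>90)
  P=C[m];print("fuse",cylfit(P,.030,[.51,.042]),np.median(P,0))
# bench fuse, same method vs. TCP when gripped
p,d=load("side","0");C=cloud("side",d)
m=(np.hypot(C[...,0]-.414,C[...,1]+.25)<.04)&(C[...,2]>.006)&(C[...,2]<.034);print("bench fuse",cylfit(C[m],.03,[.414,-.25]))
E
```

```text
barrel 0 (array([0.51144323, 0.03814198]), np.float64(0.0019347307782181984), 463)
barrel 4 (array([0.51122788, 0.03838976]), np.float64(0.0020051288780069646), 467)
fuse (array([0.50989756, 0.04337355]), np.float64(0.002317342898738504), 164) [0.49070279 0.0204404  0.16382927]
fuse (array([0.50977802, 0.04341336]), np.float64(0.0017954833457257161), 77) [0.49010206 0.02047765 0.15523571]
fuse (array([0.5100445 , 0.04331415]), np.float64(0.002670959876173091), 87) [0.49189015 0.02042693 0.16975789]
bench fuse (array([ 0.41307534, -0.2507268 ]), np.float64(0.001388570564158501), 183)
```

```bash
python3 -m jog '[[[0.0015,-0.004,-0.01],[0,0,0],50],[[0,0,-0.01],[0,0,0],50],[[0,0,0],[0,0,0],50]]'
cat > f.py <<'E'
from h import *
import sys
t,x,y,zc=sys.argv[1],*map(float,sys.argv[2:5])
ps=[]
for i in range(3):
    o=sensors.get_obs();ps.append(o["position"]);snap(t+"abc"[i],("side",))
print("TCP",np.mean(ps,0).round(4),np.std(ps,0).round(4),o["ft_force"].round(1))
P=[]
for i in range(3):
    p,d=load("side",t+"abc"[i]);C=cloud("side",d);v=p.astype(int).min(2)
    m=(np.hypot(C[...,0]-x,C[...,1]-y)<.04)&(C[...,2]>zc-.016)&(C[...,2]<zc+.016)&(v>90);P.append(C[m])
P=np.vstack(P);c,s,n=cylfit(P,.03,[x,y]);print("fuse",c,s,n,"to barrel",np.array([.5115,.0382])-c)
E
python3 f.py 5 .511 .038 .145
```

```text
clock: 6.12
position: [0.5104, 0.0338, 0.1519]
ee_rot: [0.842, 0.54, -0.003, -0.003]
ft_force: [0.0, -0.5, -1.6]
grip_width: 0.676
TCP [0.5107 0.0339 0.1524] [0.0002 0.0001 0.0004] [ 0.  -0.3 -2. ]
fuse [0.51094349 0.03344093] 0.0037286724064523676 522 to barrel [0.00055651 0.00475907]
```

```bash
sed -i 's/zc+.016/zc+.012/' f.py; python3 f.py 6 .511 .034 .142
```

```text
TCP [0.5112 0.0346 0.1532] [0.0001 0.0001 0.0001] [-0.4  0.6 -1.7]
fuse [0.51173783 0.03426556] 0.0021075342773955595 421 to barrel [-0.00023783  0.00393444]
```

```bash
python3 -m jog '[[[0,0.004,-0.005],[0,0,0],50],[[0,0,0],[0,0,0],50],[[0,0,0],[0,0,0],50]]'
python3 f.py 7 .511 .038 .138
```

```text
clock: 6.8
position: [0.5114, 0.0395, 0.1482]
ee_rot: [0.841, 0.541, -0.001, -0.003]
ft_force: [-0.4, 0.5, -1.8]
grip_width: 0.676
TCP [0.5113 0.0396 0.1482] [0. 0. 0.] [ 0.3 -0.4 -2.6]
fuse [0.51192675 0.03921991] 0.0022226621143384565 427 to barrel [-0.00042675 -0.00101991]
```

```bash
python3 -m jog '[[[0,-0.001,-0.012],[0,0,0],50],[[0,0,-0.01],[0,0,0],50],[[0,0,-0.006],[0,0,0],50],[[0,0,0],[0,0,0],50]]'; python3 -c "
from h import *
print(sensors.get_obs()['position'],sensors.get_obs()['torque'])"
```

```text
clock: 7.45
position: [0.5109, 0.0382, 0.1176]
ee_rot: [0.841, 0.541, -0.002, -0.003]
ft_force: [0.6, 0.2, -1.9]
grip_width: 0.675
[0.51088686 0.03819441 0.11761623] [-0.04475469 -0.02397771 -0.0683374 ]
```

```bash
python3 -m jog '[[[0.0003,0,-0.015],[0,0,0],50],[[0,0,-0.015],[0,0,0],50],[[0,0,-0.01],[0,0,0],50],[[0,0,-0.006],[0,0,0],50],[[0,0,0],[0,0,0],50]]'
```

```text
clock: 8.07
position: [0.511, 0.0381, 0.068]
ee_rot: [0.841, 0.541, -0.002, -0.003]
ft_force: [0.2, -0.8, -2.5]
grip_width: 0.675
```

```bash
python3 -m jog '[[[0,0,-0.006],[0,0,0],50],[[0,0,-0.002],[0,0,0],50],[[0,0,0],[0,0,0],50]]';python3 -m jog '[[[0,0,-0.002],[0,0,0],50],[[0,0,0],[0,0,0],50]]'
```

```text
clock: 8.45
position: [0.5115, 0.0383, 0.0601]
ee_rot: [0.841, 0.541, -0.002, -0.003]
ft_force: [-0.2, 1.1, -2.2]
grip_width: 0.679
clock: 8.7
position: [0.5117, 0.0383, 0.0582]
ee_rot: [0.841, 0.541, -0.001, -0.002]
ft_force: [-0.1, -0.4, -2.3]
grip_width: 0.671
```

```bash
python3 -m jog '[[[0,0,-0.001],[0,0,0],50],[[0,0,0],[0,0,0],50]]';python3 -m jog '[[[0,0,-0.001],[0,0,0],50],[[0,0,0],[0,0,0],50]]';python3 -m jog '[[[0,0,-0.001],[0,0,0],50],[[0,0,0],[0,0,0],50]]'
```

```text
clock: 8.95
position: [0.5118, 0.0383, 0.0573]
ee_rot: [0.841, 0.541, -0.001, -0.002]
ft_force: [0.6, -0.1, -3.3]
grip_width: 0.673
clock: 9.2
position: [0.512, 0.0383, 0.0568]
ee_rot: [0.841, 0.541, -0.001, -0.002]
ft_force: [-2.6, 0.2, 2.9]
grip_width: 0.678
clock: 9.45
position: [0.512, 0.0383, 0.056]
ee_rot: [0.841, 0.541, -0.001, -0.003]
ft_force: [-3.0, -0.5, 4.1]
grip_width: 0.679
```

```bash
python3 -m jog '[[[0,0,0],[0,0,0],75],[[0,0,0],[0,0,0],85],[[0,0,0],[0,0,0],100],[[0,0,0],[0,0,0],100],[[0,0,0],[0,0,0],100]]'
python3 -m jog '[[[0,0,0.02],[0,0,0],100],[[0,0,0.04],[0,0,0],100],[[0,0,0.055],[0,0,0],100],[[-0.02,0.03,0.04],[0,0,0],100],[[-0.02,0.04,0],[0,0,0],100]]'
python3 -c "
from h import *
print(sensors.get_obs()['position'])"
```

```text
clock: 10.07
position: [0.5125, 0.0384, 0.0558]
ee_rot: [0.841, 0.541, -0.001, -0.002]
ft_force: [0.3, 0.6, -0.5]
grip_width: 0.998
clock: 10.7
position: [0.4715, 0.1066, 0.2154]
ee_rot: [0.843, 0.538, -0.001, -0.002]
ft_force: [0.4, 0.8, -0.1]
grip_width: 1.002
[0.47153187 0.10661088 0.21536614]
```

```bash
python3 -m jog '[[[-0.014,0.055,-0.02],[0,0,0],100],[[-0.014,0.055,-0.03],[0,0,0],100],[[-0.014,0.055,-0.04],[0,0,0],100],[[0,0,-0.03],[0,0,0],100],[[0,0,0],[0,0,0],100]]'
python3 - <<'E'
from h import *
p,d=load("side","0");C=cloud("side",d)
m=(np.hypot(C[...,0]-.43,C[...,1]-.27)<.04)&(C[...,2]>.005)&(C[...,2]<.013)&(p[...,0].astype(int)-p[...,2]>35);print("plate side",cylfit(C[m],.03,[.43,.27]))
from scipy.spatial.transform import Rotation as R
snap("8");o=sensors.get_obs();print(o["position"],R.from_quat(o["ee_rot"]).as_matrix().round(3))
a=load("side","8")[0][:,:,::-1];b=load("top","8")[0][:,:,::-1]
cv2.imwrite("pics/c9.png",np.hstack([cv2.resize(a[140:240,200:300],(400,400)),cv2.resize(b[170:290,160:360],(400,240)).copy() if 0 else cv2.resize(b[170:290,190:310],(400,400))]))
E
```

```text
clock: 11.32
position: [0.4285, 0.2721, 0.0999]
ee_rot: [0.842, 0.54, 0.002, -0.003]
ft_force: [0.3, 0.2, 0.9]
grip_width: 1.004
plate side (array([0.42972723, 0.27256483]), np.float64(0.0017002504994594637), 33)
[0.43003532 0.27287491 0.10233552] [[ 0.418  0.909  0.003]
 [ 0.908 -0.418  0.01 ]
 [ 0.011 -0.001 -1.   ]]
```

View pics/c9.png

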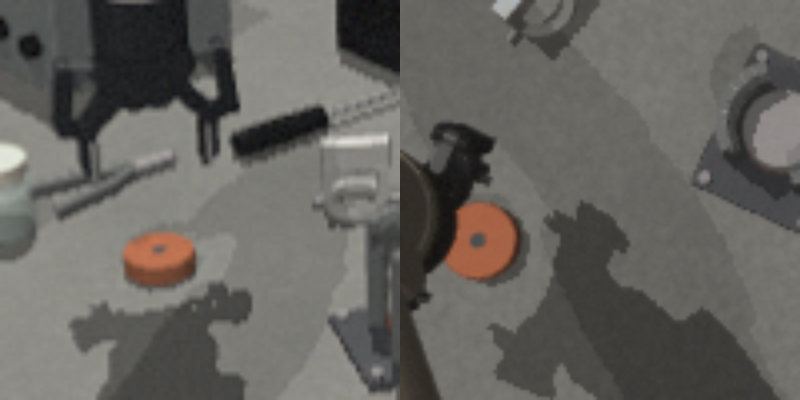

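Run:
```python
from h import *
y=np.array([.911,-.412,0]);x=np.array([.412,.911,0])
for s in(-1,1):
  for z in(0,.01,.02):
    q=proj("side",np.array([.4141,-.2509,z])+s*.033*y-x*.011)[0]; print(s,z,(q-[310,230])*7.5)
```

```text
-1 0 [267.77382348 438.67530022]
-1 0.01 [269.29985117 417.04705704]
-1 0.02 [270.83934802 395.21044612]
1 0 [437.10905141 394.40919368]
1 0.01 [439.390233   372.96116726]
1 0.02 [441.69090841 351.31091608]
```

```bash
python3 -m jog '[[[0,-0.001,-0.035],[0,0,0],100],[[0,0,-0.025],[0,0,0],100],[[0,0,-0.012],[0,0,0],100],[[0,0,0],[0,0,0],100],[[0,0,0],[0,0,0],100]]'
```

```text
clock: 12.05
position: [0.4359, 0.2727, 0.0367]
ee_rot: [0.843, 0.537, 0.011, -0.004]
ft_force: [0.4, 0.5, -0.0]
grip_width: 1.003
```

```bash
cat > g.py <<'E'
from h import *
import sys
from scipy.spatial.transform import Rotation as R
o=sensors.get_obs();Q=R.from_quat(o["ee_rot"]);yaw=np.radians(float(sys.argv[1]))
y=np.array([np.cos(yaw),np.sin(yaw),0]);z=np.array([0,0,-1.]);T=R.from_matrix(np.c_[np.cross(y,z),y,z])
print("pos",o["position"].round(4),"F",o["ft_force"].round(1),"M",o["torque"].round(2),"rotvec",(T*Q.inv()).as_rotvec().round(4), "q",o["joint_pos"].round(2),"w",o["grip_width"].round(3),"t",o["clock"].round(2))
if len(sys.argv)>2: print("delta",(np.array(list(map(float,sys.argv[2:5])))-o["position"]).round(4))
E
python3 g.py -24.2 .430 .2715 .018
```

```text
Traceback (most recent call last):
  File "g.py", line 6, in <module>
    print("pos",o["position"].round(4),"F",o["ft_force"].round(1),"M",o["torque"].round(2),"rotvec",(T*Q.inv()).as_rotvec().round(4), "q",o["joint_pos"].round(2),"w",o["grip_width"].round(3),"t",o["clock"].round(2))
                                                                                                                                                                      ^^^^^^^^^^^^^^^^^^^^^
AttributeError: 'float' object has no attribute 'round'
```

```bash
sed -i 's/o\["grip_width"\].round(3)/round(float(o["grip_width"]),3)/;s/o\["clock"\].round(2)/round(float(o["clock"]),2)/' g.py
python3 g.py -24.2 .430 .2715 .018
```

```text
pos [0.4359 0.2727 0.0367] F [ 0.4  0.5 -0. ] M [-0.08 -0.   -0.  ] rotvec [-0.019   0.0129  0.0135] q [-0.93  0.32  0.32  2.   -0.15  0.82 -0.96] w 1.003 t 12.05
delta [-0.0059 -0.0012 -0.0187]
```

```bash
python3 -m jog '[[[-0.006,-0.001,-0.01],[-0.019,0.013,0.013],100],[[0,0,0],[0,0,0],100]]'; python3 g.py -24.2 .430 .2715 .018
```

```text
clock: 12.3
position: [0.43, 0.2723, 0.0274]
ee_rot: [0.839, 0.543, 0.0, 0.0]
ft_force: [-0.5, 0.8, 0.4]
grip_width: 0.999
pos [0.43   0.2723 0.0274] F [-0.5  0.8  0.4] M [ 0.02 -0.01  0.  ] rotvec [-0.0002  0.0004 -0.0006] q [-0.93  0.34  0.32  2.   -0.14  0.83 -0.96] w 0.999 t 12.3
delta [-0.     -0.0008 -0.0094]
```

```bash
python3 -m jog '[[[0,-0.001,-0.007],[0,0,0],100],[[0,0,-0.002],[0,0,0],100],[[0,0,0],[0,0,0],100]]'; python3 g.py -24.2 .430 .2715 .018;python3 -m jog '[[[0,0,0],[0,0,0],70],[[0,0,0],[0,0,0],50],[[0,0,0],[0,0,0],50],[[0,0,0],[0,0,0],50],[[0,0,0],[0,0,0],50]]' 50;python3 g.py -24.2 .430 .2715 .018
```

```text
clock: 12.68
position: [0.43, 0.2713, 0.0178]
ee_rot: [0.839, 0.543, 0.0, 0.0]
ft_force: [-0.6, 0.1, 0.1]
grip_width: 1.001
pos [0.43   0.2713 0.0178] F [-0.6  0.1  0.1] M [-0.01  0.   -0.01] rotvec [-0.0002  0.0004 -0.0007] q [-0.93  0.36  0.31  2.   -0.15  0.81 -0.95] w 1.001 t 12.68
delta [-0.      0.0002  0.0002]
clock: 13.3
position: [0.4301, 0.2712, 0.0186]
ee_rot: [0.84, 0.543, 0.0, -0.0]
ft_force: [0.1, 0.8, -0.7]
grip_width: 0.68
pos [0.4301 0.2712 0.0186] F [ 0.1  0.8 -0.7] M [-0.02  0.04 -0.02] rotvec [-0.0004  0.0002 -0.0004] q [-0.93  0.35  0.31  2.   -0.15  0.81 -0.95] w 0.68 t 13.3
delta [-0.0001  0.0003 -0.0006]
```

```bash
python3 -m jog '[[[0,0,0.02],[0,0,0],50],[[0,0,0.05],[0,0,0],50],[[0,0,0.05],[0,0,0],50],[[0,0,0.03],[0,0,0],50],[[0,0,0],[0,0,0],50]]' 60
python3 g.py -24.2 .512 .038 .165
python3 - <<'E'
from h import *
snap("9",("side",));a=load("side","9")[0][:,:,::-1]
cv2.imwrite("pics/c10.png",cv2.resize(a[80:240,180:340],(600,600)))
E
```

```text
clock: 13.92
position: [0.429, 0.2702, 0.1721]
ee_rot: [0.84, 0.543, -0.001, 0.0]
ft_force: [0.4, 0.4, -1.3]
grip_width: 0.672
pos [0.429  0.2702 0.1721] F [ 0.4  0.4 -1.3] M [ 0.02 -0.03 -0.01] rotvec [ 0.0013 -0.0012 -0.0003] q [-0.98  0.13  0.35  1.89 -0.05  1.13 -1.03] w 0.672 t 13.93
delta [ 0.083  -0.2322 -0.0071]
```

View pics/c10.png

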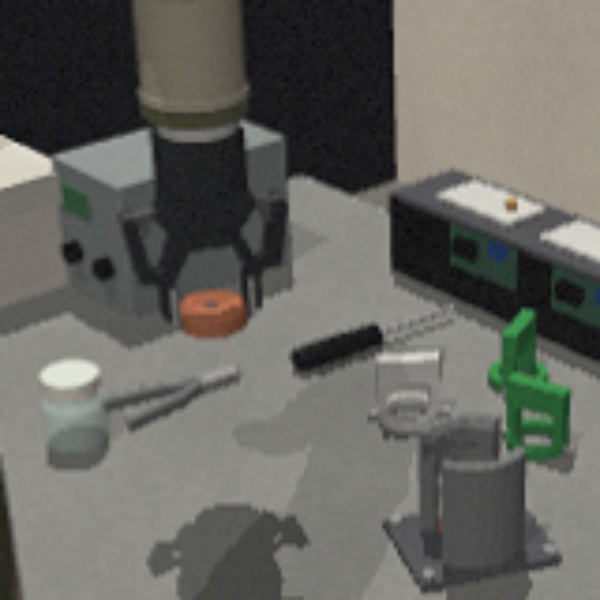

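```bash
python3 -m jog '[[[0.016,-0.046,0],[0,0,0],50],[[0.017,-0.046,0],[0,0,0],50],[[0.017,-0.046,0],[0,0,0],50],[[0.017,-0.046,0],[0,0,0],50],[[0.014,-0.04,0],[0,0,0],50]]'
python3 -m jog '[[[0,0,0],[0,0,0],50],[[0,0,0],[0,0,0],50]]'
python3 g.py -24.2 .512 .038 .145
```

```text
clock: 14.6
position: [0.5061, 0.0415, 0.163]
ee_rot: [0.837, 0.547, -0.007, -0.0]
ft_force: [0.3, 0.5, -1.7]
grip_width: 0.67
clock: 14.85
position: [0.5052, 0.038, 0.1603]
ee_rot: [0.839, 0.544, -0.009, -0.0]
ft_force: [0.3, 1.3, -1.8]
grip_width: 0.669
pos [0.5052 0.038  0.1603] F [ 0.3  1.3 -1.8] M [ 0.02 -0.    0.01] rotvec [ 0.0101 -0.0156 -0.003 ] q [-0.67  0.16  0.55  1.9  -0.09  1.12 -0.51] w 0.669 t 14.85
delta [ 0.0068  0.     -0.0153]
```

```bash
python3 -m jog '[[[0.0068,0,-0.018],[0.010,-0.0156,-0.003],50],[[0,0,0],[0,0,0],50],[[0,0,0],[0,0,0],50]]'
python3 g.py -24.2 .512 .038 .12
python3 - <<'E'
from h import *
P=[]
for i in range(2):
    snap("10"+"ab"[i],("side",));p,d=load("side","10"+"ab"[i]);C=cloud("side",d)
    m=(np.hypot(C[...,0]-.512,C[...,1]-.038)<.04)&(C[...,2]>.11)&(p[...,0].astype(int)-p[...,2]>30);print(np.percentile(C[m][:,2],[0,10,50,90,100]).round(4))
    h=np.percentile(C[m][:,2],95);m&=C[...,2]<h-.005;P.append(C[m])
print(cylfit(np.vstack(P),.03,[.512,.038]))
E
```

```text
clock: 15.22
position: [0.5107, 0.0409, 0.1408]
ee_rot: [0.838, 0.545, -0.001, -0.001]
ft_force: [0.2, 0.2, -1.0]
grip_width: 0.674
pos [0.5107 0.0409 0.1408] F [ 0.2  0.2 -1. ] M [ 0.01 -0.06  0.02] rotvec [ 0.0003 -0.0026 -0.0043] q [-0.67  0.19  0.55  1.91 -0.11  1.07 -0.49] w 0.674 t 15.22
delta [ 0.0013 -0.0029 -0.0208]
[0.1236 0.1285 0.1404 0.1427 0.1448]
[0.1237 0.1284 0.1403 0.1424 0.5307]
(array([0.51120343, 0.04142971]), np.float64(0.002846467177446192), 144)
```

```bash
python3 -m jog '[[[0.0008,-0.003,-0.008],[0,-0.0026,-0.004],50],[[0,0,0],[0,0,0],50]]'
python3 g.py -24.2 .512 .038 .12
python3 -m jog '[[[0,0,-0.012],[0,0,0],50],[[0,0,-0.006],[0,0,0],50],[[0,0,0],[0,0,0],50]]'
python3 g.py -24.2 .512 .038 .09
```

```text
clock: 15.58
position: [0.5118, 0.0379, 0.1329]
ee_rot: [0.84, 0.543, 0.001, 0.0]
ft_force: [-0.6, 0.3, -1.4]
grip_width: 0.676
pos [0.5118 0.0379 0.1329] F [-0.6  0.3 -1.4] M [-0.02  0.03 -0.03] rotvec [-0.0002  0.0012 -0.0004] q [-0.66  0.2   0.55  1.92 -0.12  1.05 -0.48] w 0.676 t 15.57
delta [ 0.0002  0.0001 -0.0129]
clock: 15.95
position: [0.5116, 0.0378, 0.1134]
ee_rot: [0.84, 0.543, 0.0, 0.0]
ft_force: [-0.8, -0.4, -1.8]
grip_width: 0.675
pos [0.5116 0.0378 0.1134] F [-0.8 -0.4 -1.8] M [ 0.04 -0.04 -0.01] rotvec [-0.0001  0.0008 -0.0001] q [-0.65  0.23  0.55  1.94 -0.14  1.01 -0.46] w 0.675 t 15.95
delta [ 0.0004  0.0002 -0.0234]
```

Entered the bore (bottom at about 0.095) with no force; I'll keep lowering.

```bash
python3 -m jog '[[[0,0,-0.012],[0,0,0],50],[[0,0,-0.008],[0,0,0],50],[[0,0,-0.004],[0,0,0],50],[[0,0,0],[0,0,0],50]]'
python3 -m jog '[[[0,0,-0.0015],[0,0,0],50],[[0,0,0],[0,0,0],50]]'
python3 -m jog '[[[0,0,-0.0015],[0,0,0],50],[[0,0,0],[0,0,0],50]]'
```

```text
clock: 16.45
position: [0.5115, 0.0378, 0.0875]
ee_rot: [0.84, 0.543, 0.0, 0.0]
ft_force: [-0.3, 0.2, 0.1]
grip_width: 0.672
clock: 16.7
position: [0.5117, 0.0378, 0.0862]
ee_rot: [0.84, 0.543, 0.0, 0.0]
ft_force: [0.6, 0.2, -0.8]
grip_width: 0.671
clock: 16.95
position: [0.5121, 0.0379, 0.0851]
ee_rot: [0.84, 0.543, 0.001, 0.0]
ft_force: [0.5, -0.1, -1.2]
grip_width: 0.671
```

```bash
python3 -m jog '[[[0,0,-0.001],[0,0,0],50],[[0,0,0],[0,0,0],50]]'
python3 -m jog '[[[0,0,-0.001],[0,0,0],50],[[0,0,0],[0,0,0],50]]'
```

```text
clock: 17.2
position: [0.5121, 0.038, 0.0844]
ee_rot: [0.84, 0.543, 0.001, 0.0]
ft_force: [-1.0, -0.3, 3.0]
grip_width: 0.675
clock: 17.45
position: [0.5121, 0.038, 0.0836]
ee_rot: [0.84, 0.543, 0.001, 0.0]
ft_force: [-1.8, 0.1, 3.1]
grip_width: 0.673
```

```bash
python3 -m jog '[[[0,0,0],[0,0,0],75],[[0,0,0],[0,0,0],85],[[0,0,0],[0,0,0],100],[[0,0,0],[0,0,0],100]]'
python3 -m jog '[[[0,0,0.03],[0,0,0],100],[[0,0,0.05],[0,0,0],100],[[0,0,0.05],[0,0,0.15],100],[[0.02,0.04,0.02],[0,0,0.18],100],[[0.025,0.05,0],[0,0,0.18],100]]'
python3 -m jog '[[[0.02,0.04,0],[0,0,0.18],100],[[0.02,0.03,0],[0,0,0.18],100],[[0,0.02,0],[0,0,0.18],100],[[0,0,0],[0,0,0.18],100],[[0,0,0],[0,0,0],100]]'
python3 g.py 53.6 .621 .2345 .12
python3 - <<'E'
from h import *
snap("11");a=load("side","11")[0][:,:,::-1];b=load("top","11")[0][:,:,::-1]
cv2.imwrite("pics/c11.png",np.hstack([cv2.resize(a[100:260,220:380],(400,400)),cv2.resize(b[120:280,200:360],(400,400))]))
p,d=load("top","11");C=cloud("top",d);p=p.astype(int)
M=(p[...,0]-p[...,2]>30).astype(np.uint8);M[:180]=0;M[240:]=0;M[:,:275]=0;M[:,335:]=0
k=cont(M);print(cv2.contourArea(k),circ(onplane("top",k.reshape(-1,2),.085)),np.nanmedian(C[M>0],0))
E
```

```text
clock: 17.95
position: [0.5123, 0.038, 0.0833]
ee_rot: [0.84, 0.543, 0.001, 0.0]
ft_force: [0.1, 0.3, 0.2]
grip_width: 1.001
clock: 18.58
position: [0.557, 0.1256, 0.2392]
ee_rot: [0.673, 0.74, 0.002, 0.002]
ft_force: [0.8, -0.5, 0.7]
grip_width: 0.997
clock: 19.2
position: [0.5984, 0.224, 0.2378]
ee_rot: [0.355, 0.935, 0.002, 0.0]
ft_force: [0.1, -0.1, 0.9]
grip_width: 0.997
pos [0.5984 0.224  0.2378] F [ 0.1 -0.1  0.9] M [-0.05  0.03  0.03] rotvec [-0.0044  0.0017  0.091 ] q [-0.68  0.37  0.33  1.46 -0.13  1.33  0.51] w 0.997 t 19.2
delta [ 0.0226  0.0105 -0.1178]
424.5 (array([0.51322515, 0.03785306]), np.float64(0.02855263932058409)) [0.5133771  0.037361   0.08385993]
```

View pics/c11.png

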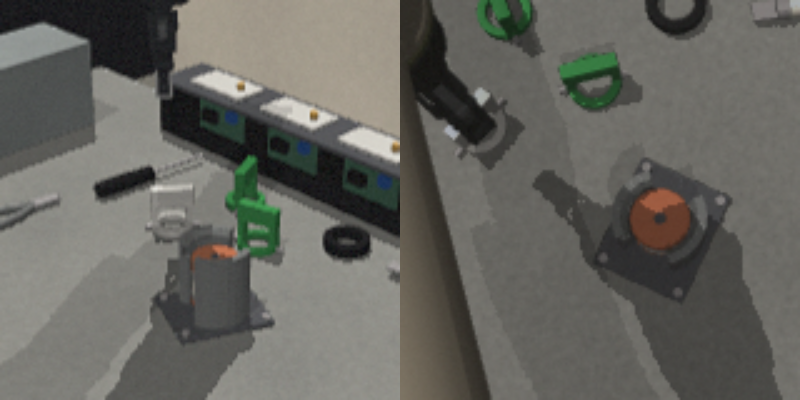

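Run:
```python
from h import *
uv=(np.array([[443,192],[235,450]])+.5)/12.5-.5+[205,145]
P=onplane("top",uv,.007);d=P[1]-P[0];print(P,P.mean(0),np.hypot(d[0],d[1]),np.degrees(np.arctan2(d[1],d[0])))
p,d=load("side","0");C=cloud("side",d)
m=(np.hypot(C[...,0]-.62,C[...,1]-.234)<.045)&(C[...,2]>.04)&(C[...,2]<.0685);P=C[m];P=P[p[m].astype(int).min(1)>80];print(len(P))
c=np.median(P,0);u,s,v=np.linalg.svd((P-P.mean(0))[:,:2]);print(P.mean(0),np.degrees(np.arctan2(v[0,1],v[0,0])))
t=(P-P.mean(0))[:,:2]@v[0];print(t.min(),t.max(),P.mean(0)[:2]+v[0]*(np.percentile(t,2)+np.percentile(t,98))/2)
```

```text
[[0.65009349 0.21329883 0.007     ]
 [0.5930162  0.25511053 0.007     ]] [0.62155485 0.23420468 0.007     ] 0.07075334239907138 143.77553572453462
138
[0.61618526 0.23175052 0.05636534] 143.24875494011135
-0.029496967542099184 0.02877065623207045 [0.61617196 0.23176045]
```

```bash
python3 -m jog '[[[0.0216,0.010,-0.03],[-0.004,0.002,0.091],100],[[0,0,-0.05],[0,0,0],100],[[0,0,-0.04],[0,0,0],100],[[0,0,0],[0,0,0],100],[[0,0,0],[0,0,0],100]]'
python3 g.py 53.6 .620 .234 .056
```

```text
clock: 19.92
position: [0.6218, 0.2328, 0.1187]
ee_rot: [0.321, 0.947, 0.002, 0.002]
ft_force: [-0.3, -1.1, 0.5]
grip_width: 0.999
pos [0.6218 0.2328 0.1187] F [-0.3 -1.1  0.5] M [ 0.04  0.01 -0.01] rotvec [-0.002   0.0047  0.0192] q [-0.65  0.52  0.3   1.52 -0.16  1.13  0.6 ] w 0.999 t 19.93
delta [-0.0018  0.0012 -0.0627]
```

```bash
python3 -m jog '[[[-0.002,0.001,-0.03],[-0.002,0.005,0.019],100],[[0,0,-0.018],[0,0,0],100],[[0,0,-0.008],[0,0,0],100],[[0,0,0],[0,0,0],100],[[0,0,0],[0,0,0],100]]'
python3 g.py 53.6 .620 .234 .056
```

```text
clock: 20.55
position: [0.6241, 0.235, 0.0696]
ee_rot: [0.314, 0.949, 0.004, 0.004]
ft_force: [-0.0, 0.7, 0.6]
grip_width: 1.001
pos [0.6241 0.235  0.0696] F [-0.   0.7  0.6] M [-0.03 -0.03 -0.02] rotvec [-0.0049  0.0101  0.0041] q [-0.64  0.57  0.29  1.55 -0.18  1.03  0.63] w 1.001 t 20.55
delta [-0.0041 -0.001  -0.0136]
```

```bash
python3 -m jog '[[[-0.004,-0.001,-0.009],[-0.005,0.010,0.004],100],[[0,0,-0.003],[0,0,0],100],[[0,0,0],[0,0,0],100]]'
python3 g.py 53.6 .620 .234 .056
```

```text
clock: 20.92
position: [0.6202, 0.2342, 0.0577]
ee_rot: [0.312, 0.95, 0.0, 0.0]
ft_force: [0.3, -0.4, 0.0]
grip_width: 0.998
pos [0.6202 0.2342 0.0577] F [ 0.3 -0.4  0. ] M [-0.03  0.01  0.01] rotvec [-0.0001  0.0005 -0.0001] q [-0.64  0.58  0.28  1.56 -0.18  1.02  0.63] w 0.998 t 20.93
delta [-0.0002 -0.0002 -0.0017]
```

```bash
python3 -m jog '[[[0,0,-0.0015],[0,0,0],100],[[0,0,0],[0,0,0],40],[[0,0,0],[0,0,0],20],[[0,0,0],[0,0,0],5],[[0,0,0],[0,0,0],5]]' 60
python3 -m jog '[[[0,0,0],[0,0,0],5],[[0,0,0],[0,0,0],5],[[0,0,0],[0,0,0],5],[[0,0,0],[0,0,0],5],[[0,0,0],[0,0,0],5]]'
python3 g.py 53.6 .620 .234 .056
python3 - <<'E'
from h import *
snap("12",("side",));a=load("side","12")[0][:,:,::-1]
cv2.imwrite("pics/c12.png",cv2.resize(a[110:220,230:360],(780,660))[:600])
E
```

```text
clock: 21.55
position: [0.6204, 0.2343, 0.0565]
ee_rot: [0.312, 0.95, 0.0, 0.0]
ft_force: [0.0, -0.3, -0.6]
grip_width: 0.177
clock: 22.18
position: [0.6204, 0.2342, 0.0565]
ee_rot: [0.312, 0.95, 0.0, 0.0]
ft_force: [1.0, -0.8, 0.7]
grip_width: 0.176
pos [0.6204 0.2342 0.0565] F [ 1.  -0.8  0.7] M [0.02 0.04 0.02] rotvec [-0.0003  0.0011 -0.    ] q [-0.64  0.59  0.28  1.56 -0.18  1.02  0.63] w 0.176 t 22.18
delta [-0.0004 -0.0002 -0.0005]
```

View pics/c12.png

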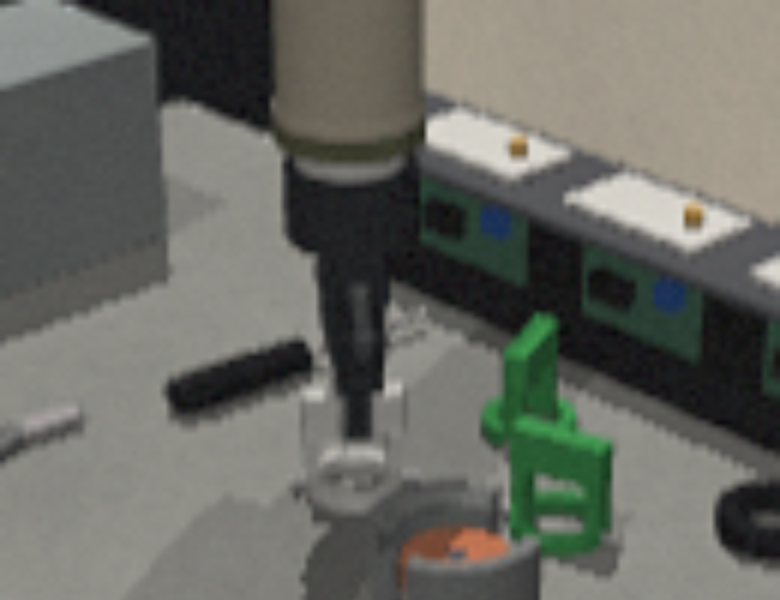

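```bash
python3 -m jog '[[[0,0,0.02],[0,0,0],5],[[0,0,0.05],[0,0,0],5],[[0,0,0.05],[0,0,0],5],[[0,0,0.025],[0,0,0],5],[[0,0,0],[0,0,0.05],5]]' 100
python3 -m jog '[[[-0.02,-0.035,0],[0,0,0.05],5],[[-0.025,-0.045,0],[0,0,0.05],5],[[-0.025,-0.045,0],[0,0,0.05],5],[[-0.02,-0.04,0],[0,0,0],5],[[-0.01,-0.02,0],[0,0,0],5]]'
python3 -m jog '[[[0,0,0],[0,0,0],5],[[0,0,0],[0,0,0],5]]'
python3 g.py 65.8 .512 .038 .18
```

```text
clock: 22.85
position: [0.6198, 0.2333, 0.2118]
ee_rot: [0.288, 0.958, 0.001, 0.001]
ft_force: [1.1, 0.0, -1.9]
grip_width: 0.169
clock: 23.48
position: [0.517, 0.0445, 0.2188]
ee_rot: [0.212, 0.977, 0.004, 0.004]
ft_force: [1.1, 0.6, -1.1]
grip_width: 0.17
clock: 23.72
position: [0.5174, 0.0444, 0.2206]
ee_rot: [0.213, 0.977, 0.004, 0.005]
ft_force: [-0.0, 0.6, -0.9]
grip_width: 0.174
pos [0.5174 0.0444 0.2206] F [-0.   0.6 -0.9] M [ 0.   -0.01 -0.01] rotvec [-0.0066  0.0119  0.0065] q [-0.51  0.1   0.37  1.81 -0.04  1.22  1.01] w 0.174 t 23.73
delta [-0.0054 -0.0064 -0.0406]
```

```bash
python3 -m jog '[[[-0.0054,-0.0064,-0.025],[-0.0066,0.012,0.0065],5],[[0,0,-0.01],[0,0,0],5],[[0,0,0],[0,0,0],5],[[0,0,0],[0,0,0],5]]'
python3 g.py 65.8 .512 .038 .175
python3 - <<'E'
from h import *
snap("13",("side",));a=load("side","13")[0][:,:,::-1]
cv2.imwrite("pics/c13.png",cv2.resize(a[120:250,235:375],(646,600)))
E
```

```text
clock: 24.22
position: [0.514, 0.0424, 0.1859]
ee_rot: [0.207, 0.978, 0.0, 0.001]
ft_force: [-0.3, 0.1, -1.6]
grip_width: 0.171
pos [0.514  0.0424 0.1859] F [-0.3  0.1 -1.6] M [ 0.05 -0.    0.02] rotvec [-0.0005  0.0017 -0.0055] q [-0.51  0.14  0.37  1.85 -0.05  1.16  1.03] w 0.171 t 24.23
delta [-0.002  -0.0044 -0.0109]
```

View pics/c13.png

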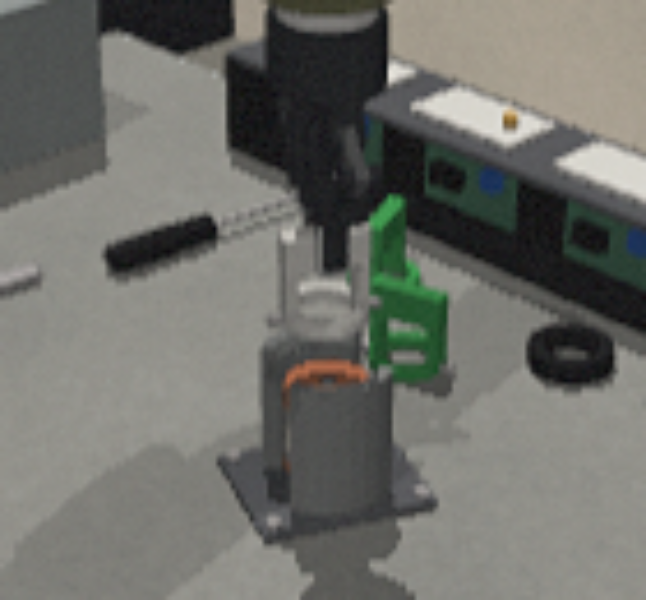

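```bash
python3 -m jog '[[[-0.002,-0.0044,-0.007],[0,0.0017,-0.0055],5],[[0,0,0],[0,0,0],5],[[0,0,0],[0,0,0],5]]'
python3 g.py 65.8 .512 .038 .175
python3 - <<'E'
from h import *
P=[]
for i in range(3):
    o=sensors.get_obs();snap("14"+"abc"[i],("side",));p,d=load("side","14"+"abc"[i]);C=cloud("side",d)
    zb=o["position"][2]-.0565
    rr=np.hypot(C[...,0]-.512,C[...,1]-.038)
    m=(rr<.036)&(rr>.022)&(C[...,2]>zb+.001)&(C[...,2]<zb+.010)&((C[...,0]-.512)*.61+(C[...,1]-.038)*.59<-.008);P.append(C[m])
P=np.vstack(P);print(o["position"],zb,cylfit(P,.03,[.512,.038]))
# bar/posts: lateral extents at bar height
m=(rr<.045)&(C[...,2]>zb+.04)&(C[...,2]<zb+.062)&(p.astype(int).min(2)>100)
Q=C[m];b=np.array([.912,-.41]);t=(Q[:,:2]-o["position"][:2])@b;print(len(t),np.percentile(t,[0,5,95,100]).round(4))
E
```

```text
clock: 24.65
position: [0.5124, 0.0378, 0.1793]
ee_rot: [0.21, 0.978, 0.001, 0.001]
ft_force: [0.2, -1.2, -1.5]
grip_width: 0.165
pos [0.5124 0.0378 0.1793] F [ 0.2 -1.2 -1.5] M [-0.02 -0.02  0.04] rotvec [-0.001   0.0015  0.0006] q [-0.5   0.14  0.37  1.86 -0.06  1.15  1.03] w 0.165 t 24.65
delta [-0.0004  0.0002 -0.0043]
[0.51234543 0.03775658 0.17927687] 0.12277686896171172 (array([0.51203915, 0.03877398]), np.float64(0.002118021017180626), 141)
71 [-0.0309 -0.0296  0.0261  0.0267]
```

```bash
python3 -m jog '[[[0,0,-0.012],[0,0,0],5],[[0,0,-0.006],[0,0,0],5],[[0,0,0],[0,0,0],5]]'
python3 g.py 65.8 .512 .038 .145
python3 -m jog '[[[0,0,-0.006],[0,0,0],5],[[0,0,-0.004],[0,0,0],5],[[0,0,0],[0,0,0],5]]'
python3 g.py 65.8 .512 .038 .145
```

```text
clock: 25.18
position: [0.5121, 0.0379, 0.1596]
ee_rot: [0.21, 0.978, 0.001, 0.0]
ft_force: [-0.7, 0.1, -0.3]
grip_width: 0.17
pos [0.5121 0.0379 0.1596] F [-0.7  0.1 -0.3] M [ 0.04 -0.03 -0.07] rotvec [-0.0009  0.0008  0.0003] q [-0.5   0.16  0.37  1.89 -0.06  1.11  1.04] w 0.17 t 25.18
delta [-0.0001  0.0001 -0.0146]
clock: 25.55
position: [0.5121, 0.0379, 0.1489]
ee_rot: [0.21, 0.978, 0.0, 0.0]
ft_force: [0.8, 0.1, -0.7]
grip_width: 0.168
pos [0.5121 0.0379 0.1489] F [ 0.8  0.1 -0.7] M [ 0.04 -0.01 -0.01] rotvec [-0.0008  0.0007  0.0002] q [-0.5   0.17  0.37  1.9  -0.07  1.08  1.05] w 0.168 t 25.55
delta [-0.0001  0.0001 -0.0039]
```

Ring is in the bore with no force (underside about 0.0925, pins below the rim in the slots). I'll lower it to contact.

```bash
python3 -m jog '[[[0,0,-0.005],[0,0,0],5],[[0,0,-0.001],[0,0,0],5],[[0,0,0],[0,0,0],5]]'
python3 -m jog '[[[0,0,-0.0015],[0,0,0],5],[[0,0,0],[0,0,0],5]]'
python3 -m jog '[[[0,0,-0.0015],[0,0,0],5],[[0,0,0],[0,0,0],5]]'
python3 g.py 65.8 .512 .038 .1335
```

```text
clock: 25.92
position: [0.5123, 0.0379, 0.1427]
ee_rot: [0.21, 0.978, 0.001, 0.0]
ft_force: [0.1, -0.4, -1.1]
grip_width: 0.168
clock: 26.18
position: [0.5124, 0.0379, 0.1412]
ee_rot: [0.21, 0.978, 0.001, 0.001]
ft_force: [-0.6, -0.5, -1.6]
grip_width: 0.17
clock: 26.42
position: [0.5127, 0.0378, 0.1401]
ee_rot: [0.21, 0.978, 0.001, 0.001]
ft_force: [-1.8, -0.3, 1.3]
grip_width: 0.172
pos [0.5127 0.0378 0.1401] F [-1.8 -0.3  1.3] M [-0.12  0.28 -0.08] rotvec [-0.001   0.002   0.0004] q [-0.49  0.18  0.37  1.91 -0.08  1.06  1.05] w 0.172 t 26.43
delta [-0.0007  0.0002 -0.0066]
```

```bash
python3 -m jog '[[[-0.0005,0,-0.002],[0,0,0],5],[[0,0,-0.002],[0,0,0],5],[[0,0,-0.002],[0,0,0],5],[[0,0,0],[0,0,0],5]]'
python3 g.py 65.8 .512 .038 .1335
```

```text
clock: 26.92
position: [0.5127, 0.0377, 0.135]
ee_rot: [0.21, 0.978, 0.001, 0.001]
ft_force: [-1.5, -1.3, 6.5]
grip_width: 0.171
pos [0.5127 0.0377 0.135 ] F [-1.5 -1.3  6.5] M [-0.24  0.72 -0.05] rotvec [-0.0014  0.0033  0.0005] q [-0.49  0.19  0.37  1.91 -0.08  1.05  1.05] w 0.171 t 26.93
delta [-0.0007  0.0003 -0.0015]
```

```bash
python3 -m jog '[[[-0.0005,0,-0.002],[0,0.003,-0.1],5],[[0,0,-0.001],[0,0,-0.15],5],[[0,0,-0.0005],[0,0,-0.15],5],[[0,0,-0.0005],[0,0,-0.15],5]]'
python3 g.py 28 .512 .038 .1335
```

```text
clock: 27.42
position: [0.5126, 0.0382, 0.1327]
ee_rot: [0.474, 0.881, 0.001, 0.0]
ft_force: [-6.4, -1.2, 8.9]
grip_width: 0.171
pos [0.5126 0.0382 0.1327] F [-6.4 -1.2  8.9] M [-0.23  1.41  0.21] rotvec [-0.0013  0.0019 -0.0944] q [-0.55  0.19  0.43  1.92 -0.09  1.05  0.5 ] w 0.171 t 27.43
delta [-0.0006 -0.0002  0.0008]
```

```bash
python3 -m jog '[[[-0.001,0,-0.001],[0,0,-0.15],5],[[0,0,-0.0005],[0,0,-0.15],5],[[0,0,-0.0005],[0,0,-0.15],5]]'
python3 g.py 7 .512 .038 .1335
python3 - <<'E'
from h import *
snap("15",("side",));a=load("side","15")[0][:,:,::-1]
cv2.imwrite("pics/c15.png",cv2.resize(a[130:250,245:365],(600,600)))
E
```

```text
clock: 27.8
position: [0.512, 0.0385, 0.1323]
ee_rot: [0.664, 0.748, 0.002, 0.001]
ft_force: [-4.2, -0.7, 9.4]
grip_width: 0.167
pos [0.512  0.0385 0.1323] F [-4.2 -0.7  9.4] M [-0.12  1.15  0.23] rotvec [-0.001   0.0035  0.0034] q [-0.59  0.19  0.48  1.92 -0.1   1.05  0.05] w 0.167 t 27.8
delta [-0.     -0.0005  0.0012]
```

View pics/c15.png

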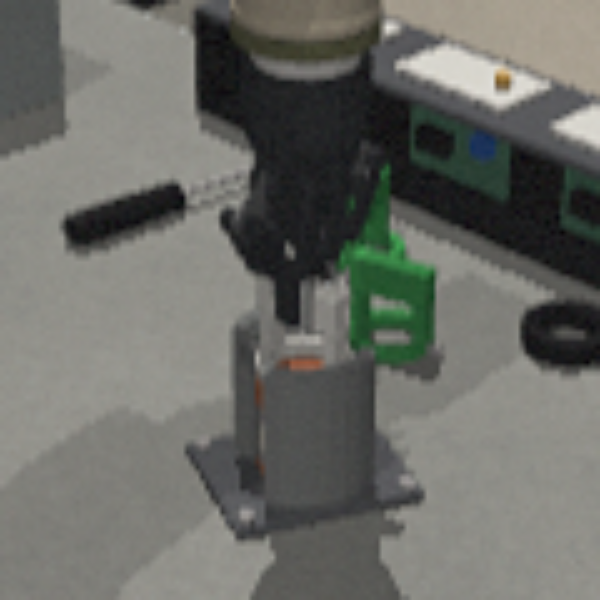

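```bash
python3 -m jog '[[[0,0,-0.0005],[0,0,-0.15],5],[[0,0,-0.0005],[0,0,-0.15],5],[[0,0,-0.0005],[0,0,-0.15],5]]'
python3 g.py -19 .512 .038 .1335
python3 -m jog '[[[0,0,-0.0005],[0,0,-0.15],5],[[0,0,-0.0005],[0,0,-0.15],5]]'
python3 g.py -36 .512 .038 .1335
```

```text
clock: 28.22
position: [0.5115, 0.0388, 0.132]
ee_rot: [0.82, 0.572, 0.001, 0.0]
ft_force: [-4.2, -1.3, 9.6]
grip_width: 0.171
pos [0.5115 0.0388 0.132 ] F [-4.2 -1.3  9.6] M [-0.06  1.17  0.21] rotvec [-0.0007  0.0021  0.0205] q [-0.64  0.2   0.53  1.92 -0.12  1.05 -0.41] w 0.171 t 28.23
delta [ 0.0005 -0.0008  0.0015]
clock: 28.48
position: [0.5113, 0.039, 0.1319]
ee_rot: [0.898, 0.439, 0.001, 0.0]
ft_force: [-5.2, -0.5, 9.9]
grip_width: 0.169
pos [0.5113 0.039  0.1319] F [-5.2 -0.5  9.9] M [-0.37  1.35  0.17] rotvec [-0.0008  0.0017  0.0332] q [-0.67  0.2   0.57  1.92 -0.13  1.05 -0.72] w 0.169 t 28.48
delta [ 0.0007 -0.001   0.0016]
```

```bash
python3 -m jog '[[[0,-0.0005,-0.0003],[0,0,-0.1],5],[[0,0,-0.0003],[0,0,-0.06],5]]'
python3 g.py -48 .512 .038 .1335
python3 -m jog '[[[0,0,0],[0,0,-0.04],5],[[0,0,0],[0,0,-0.04],5]]'
python3 g.py -48 .512 .038 .1335
```

```text
clock: 28.72
position: [0.5112, 0.039, 0.1322]
ee_rot: [0.932, 0.363, 0.001, -0.0]
ft_force: [-3.2, -3.8, 9.2]
grip_width: 0.164
pos [0.5112 0.039  0.1322] F [-3.2 -3.8  9.2] M [-0.5   0.77  0.33] rotvec [-0.0014  0.0015 -0.0103] q [-0.69  0.2   0.59  1.93 -0.13  1.05 -0.88] w 0.164 t 28.73
delta [ 0.0008 -0.001   0.0013]
clock: 28.98
position: [0.5112, 0.0389, 0.1323]
ee_rot: [0.945, 0.327, 0.001, 0.0]
ft_force: [-0.8, -2.1, 2.9]
grip_width: 0.169
pos [0.5112 0.0389 0.1323] F [-0.8 -2.1  2.9] M [-0.4   0.25  2.49] rotvec [0.0002 0.0017 0.0676] q [-0.7   0.2   0.6   1.93 -0.13  1.05 -0.95] w 0.169 t 28.98
delta [ 0.0008 -0.0009  0.0012]
```

The moment rose to 2.5 N m at about 115° and the vertical force dropped, so the ring is on the hard stop with the lip holding the load. Now I release.

```bash
python3 -m jog '[[[0,0,0],[0,0,0.02],5],[[0,0,0],[0,0,0],30],[[0,0,0],[0,0,0],50],[[0,0,0],[0,0,0],60],[[0,0,0],[0,0,0],60]]'
python3 -m jog '[[[0,0,0.03],[0,0,0],60],[[0,0,0.05],[0,0,0],60],[[-0.01,-0.03,0.05],[0,0,0],60],[[-0.02,-0.06,0.02],[0,0,0],60],[[-0.02,-0.06,0],[0,0,0],60]]'
python3 -m jog '[[[0,-0.06,0],[0,0,0],60],[[0,-0.06,0],[0,0,0],60],[[0,0,0],[0,0,0],60]]'
python3 - <<'E'
from h import *
snap("16");a=load("side","16")[0][:,:,::-1];b=load("top","16")[0][:,:,::-1]
cv2.imwrite("pics/c16.png",np.hstack([cv2.resize(a[150:250,260:360],(400,400)),cv2.resize(b[160:260,255:355],(400,400))]))
for n in("top","side"):
    C=cloud(n,load(n,"16")[1])
    M=topmask(n,C,(.512,.038),.05,.12,.16);print(n,M.sum());z=C[M>0][:,2];print(np.percentile(z,[5,50,80,90,97]).round(4))
    if n=="top":
        M=topmask(n,C,(.512,.038),.05,.133,.16);k=cont(M);P=onplane(n,k.reshape(-1,2),.143)[:,:2].astype(np.float32);print(cv2.minAreaRect(P),C[M>0].mean(0))
E
```

```text
clock: 29.6
position: [0.511, 0.0391, 0.1317]
ee_rot: [0.941, 0.337, 0.001, 0.0]
ft_force: [1.3, -0.2, -0.4]
grip_width: 0.596
clock: 30.22
position: [0.4606, -0.108, 0.2848]
ee_rot: [0.94, 0.341, 0.0, 0.001]
ft_force: [1.4, -0.2, -0.0]
grip_width: 0.603
clock: 30.6
position: [0.4579, -0.2363, 0.2864]
ee_rot: [0.941, 0.338, 0.003, 0.001]
ft_force: [-0.0, 0.7, -0.1]
grip_width: 0.597
top 194
[0.1347 0.1425 0.1439 0.1445 0.1454]
((0.5129554271697998, 0.039019837975502014), (0.060051340609788895, 0.016409842297434807), 42.05093002319336) [0.51290675 0.03879235 0.14241151]
side 89
[0.1233 0.1428 0.145  0.1458 0.1468]
```

View pics/c16.png

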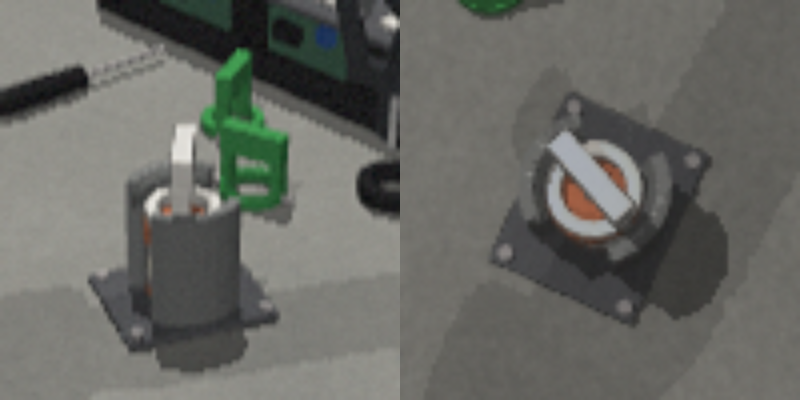

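The bar lies at 42.0° with its top at about 0.143 m, both as expected for full depth at the stop. The ring is centred on the barrel and the gripper is clear, so I'll hand in.

Run:
```python
from h import *
a=load("top","0")[0].astype(int);b=load("top","16")[0].astype(int)
for n,u,v in(("tape",310,122),("slim",363,122),("contactor",420,160),("meter",486,212),("driver",181,145),("pliers",155,220),("jar",146,265)):
    print(n,np.abs(a-b)[v-10:v+10,u-10:u+10].mean().round(1))
print(manip.hand_in())
```

```text
tape 1.7
slim 10.9
contactor 2.3
meter 39.1
driver 1.4
pliers 11.0
jar 1.7
the job is handed in; nothing more can be done
None
```

The fuse holder is loaded and clamped, and I handed the job in at about 31 s of the 72 s allowed. No verdict is reported.

- **Fuse:** I lowered the small ceramic fuse until it touched the floor, about 26.6 mm above the holder's origin, before letting go.
- **Plate:** I laid the copper plate on the fuse. The top view afterwards showed it centred on the barrel to well under 1 mm.
- **Ring:** I set the aluminium ring in with its pins in the slots, pressed it down about 8 mm and turned it clockwise. At about 115° the wrist moment jumped to 2.5 N m, which I took as the hard stop, and then I released it.

**Last checks after release:**
- The ring's bar lies at 42.0°, which is about 114° from the slots.
- The bar's top is at about 0.143 m in the top view, which matches full depth.
- The ring is about 1 mm from the barrel's axis and looks upright.

**Not confirmed or in disagreement:**
- The two cameras disagreed by 1–2 mm throughout, and the side view put the bar's top slightly higher (0.143–0.146 m).
- I could not measure the clamping force after letting go. I infer it only from the depth and the spring.
- My before/after picture comparison matched for the tape, contactor, driver and jar, but not for the meter, pliers and slim fuse. I did not look into the three mismatches. The arm or its shadow over them is the likely cause, since the gripper never came near any of them.

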